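# Hang rinsed beakers on the draining rack in order of size

### The job

The rinsed beakers are standing mouth-down on the bench. Hang each of the four mouth-down on its own peg of the draining rack, pushed on until its base rests on the peg tip, in order of size along the row: the biggest beaker already hangs on an end peg, so put the next biggest right beside it and carry on down to the smallest at the far end. Leave the biggest one hanging where it is, and let go of them all.

Things in the scene. Friction and masses are not known exactly. Their poses are not given: they have to be found in the camera images.
- beaker_a_mid (a point): The biggest beaker, milky white plastic, 70 mm across and 98 mm high, already hanging mouth-down on the peg at one end of the rack (either end; it hides that peg). The point is its centre, half-way up. It is loose and light (about 55 g): leave it hanging. A hung beaker, let go, swings to a few degrees off upright, its inner wall against the peg.
- beaker_b_mid (a point): Milky white plastic beaker, the largest of the four loose ones: round, straight-sided, 62 mm across, 86 mm high (rim flared 2.5 mm wider all round), wall 2.5 mm, base 3 mm thick. It stands mouth-down on the bench in front of the rack, flat closed base on top, in no set order. The point is its centre, half-way up (43 mm above its mouth plane); z points up out of the closed base. About 42 g.
- beaker_c_mid (a point): Milky white plastic beaker, the second largest of the four: round, straight-sided, 54 mm across, 75 mm high (rim flared 2.5 mm wider all round), wall 2.5 mm, base 3 mm thick. It stands mouth-down on the bench in front of the rack, flat closed base on top, in no set order. The point is its centre, half-way up (38 mm above its mouth plane); z points up out of the closed base. About 32 g.
- beaker_d_mid (a point): Milky white plastic beaker, the third largest of the four: round, straight-sided, 46 mm across, 64 mm high (rim flared 2.5 mm wider all round), wall 2.5 mm, base 3 mm thick. It stands mouth-down on the bench in front of the rack, flat closed base on top, in no set order. The point is its centre, half-way up (32 mm above its mouth plane); z points up out of the closed base. About 23 g.
- beaker_e_mid (a point): Milky white plastic beaker, the smallest of the four: round, straight-sided, 38 mm across, 54 mm high (rim flared 2.5 mm wider all round), wall 2.5 mm, base 3 mm thick. It stands mouth-down on the bench in front of the rack, flat closed base on top, in no set order. The point is its centre, half-way up (27 mm above its mouth plane); z points up out of the closed base. About 16 g.
- peg_p_tip (a point): A free draining peg of the rack: black round rod 8 mm thick, 130 mm long, 10 mm ball tip. The point is the very end of the tip, 148 mm above the bench. Frame: z up, x across the rack away from the robot, y along the row. It leans to the robot, 22 degrees off vertical: its foot is 120 mm lower and 49 mm farther in x. The letters p to s do not follow the row.
- peg_q_tip (a point): A free draining peg of the rack: black round rod 8 mm thick, 130 mm long, 10 mm ball tip. The point is the very end of the tip, 148 mm above the bench. Frame: z up, x across the rack away from the robot, y along the row. It leans to the robot, 22 degrees off vertical: its foot is 120 mm lower and 49 mm farther in x. All five pegs stand in one straight row, 95 mm apart.
- peg_r_tip (a point): A free draining peg of the rack: black round rod 8 mm thick, 130 mm long, 10 mm ball tip. The point is the very end of the tip, 148 mm above the bench. Frame: z up, x across the rack away from the robot, y along the row. It leans to the robot, 22 degrees off vertical: its foot is 120 mm lower and 49 mm farther in x. Seated: the tip bears on the inside of a beaker's base.
- peg_s_tip (a point): A free draining peg of the rack: black round rod 8 mm thick, 130 mm long, 10 mm ball tip. The point is the very end of the tip, 148 mm above the bench. Frame: z up, x across the rack away from the robot, y along the row. It leans to the robot, 22 degrees off vertical: its foot is 120 mm lower and 49 mm farther in x. Drip tray wall 18 mm high, bar at the feet 27 mm.
Not all that is in view belongs to the job. What is shaped like the part that bears beaker_c_mid but red is not meant. What is shaped like the part that bears beaker_b_mid but brown or orange is not meant.

How it is judged:
By the outcome, as a careful person would: the job done as asked, in the order asked, and still so for the second after the job is handed in, with the robot touching nothing.
It also fails if it takes over 93 s, if anything falls off the work surface, if the arm or the gripper's body presses on something with over 40 N, if the wrist force passes 120 N, or if a joint passes its speed limit or range.

### The arm

A 6-joint arm with a two-finger parallel gripper is mounted at the origin on the work surface. World frame = base frame: x ahead of the robot, y to its left, z up, the work surface at z = 0. Lengths are in mm, angles in rad, forces in N, time in s.
With the tool pointing down it reaches from about 300 to 825 mm from the base axis. Payload 5.4 kg.
Tool frame: the origin (TCP) lies midway between the tips of the shut fingers; the grasp point (between the pads) lies 19 mm behind it; z points along the fingers, y is the direction in which the jaws open and shut (so a half turn about z gives the same grasp; the last joint's range is limited). The gripper opens to 92 mm and grips with 3 to 60 N. Pads are 20 mm wide; open, the fingers measure 128 mm over their backs; the gripper's body (75 mm by 189 mm) begins 69 mm behind the grasp point.
Start: joints at [-1.499, 0.158, 1.597, -0, 1.386, -0.21], TCP at [159.875, -552.309, 181.401] pointing down, gripper open.
Joint ranges: [-2.91, 2.91], [-0.94, 2.29], [0.18, 2.7], [-1.29, 4.43], [0.17, 2.64], [-3, 3]. Speed limits (rad/s): [2.57, 2.57, 3.14, 3.14, 3.14, 3.14].

### API

Orientations are given as a unit quaternion [w, x, y, z].
In Python, from bench import observe, get_image, sign_off, boxes_of, regions_of gives the robot as it stands. The module is installed in compiled form; this text tells all that it offers.
- The arm moves only by the tool jog_arm, never from a script. Its argument "increments" is a list that holds one entry, the list of rows, each a list of 5 numbers: the shift along the world's x, y, z in units of 30 mm (1.0 is 30 mm), then the turn about the world's z in units of 5 degrees (1.0 is 5 degrees), then the opening, from 0 (shut) to 1 (fully open). In form: [[[dx, dy, dz, spin, fingers], ...]]. A call has exactly 8 rows; each row shifts and turns the pose as measured when the row begins; what a row does not reach is not made up. A row lasts 1/12 s, in which the tool goes at most 41.7 mm and 7.16 degrees, less where a joint would pass 70% of its speed; a pose out of reach is approached as far as the arm can. A call is refused whole if a number of a shift passes 1 or a number of a turn 1, either way. A call with a gripper value outside its range is refused whole. The fingers move at their own pace and stop on an object; the grip force is fixed at half the most. Time passes only in rows, so rows that do not move let the fingers close, or fill a call up. It gives the time, the measured TCP pose, the force and the opening at its end, in the units of the state.
- observe(): the state, without advancing time (a new reading comes with each control period).
- get_image(name): name is "scene" or "top" or "wrist"; returns a dict with "img" (480x640x3 uint8, red, green, blue), "fx", "fy", "cx", "cy" (pixels), "R" (3x3) and "t" (3): a world point X has camera coordinates R X + t. Camera axes: x right, y down, z forward; pixel columns grow to the right and rows downward; lengths in mm; the calibration is good to about 2 mm. A picture is of the moment at which its call begins. There is no depth.
- sign_off(): hands the job in, once; it reports no verdict.
Trained networks look in the newest picture that a camera, given by its name, has taken for a name from the list of things; names that differ only in an ending like _2 or _b are one class to them, and where a whole thing is asked for, a point or a joint stands for the part that bears it (a point fixed in the world has none). Each returns a list of dicts, best first, with "p" (0 to 1); they miss things now and then, are a little off and sometimes report something else, mostly with a low value. They report only what shows in the picture. A call takes as long as a camera call. They do not tell look-alikes from the thing itself.
- boxes_of(camera, target): "rect" ([left, top, right, bottom] in pixels, round what is visible of it).
- regions_of(camera, target): "pixels" (480x640 bool, what is visible of it) and "rect" ([left, top, right, bottom] in pixels, round what is visible of it).
The state is a dict: "time": time; "joints": joint angles; "joint_velocities": joint speeds; "joint_efforts": joint torques, N m; "eef_pos": TCP position; "orientation": TCP orientation; "contact_force": force on the tool from outside, world axes, zero at the start; "wrist_torque": the same for the moment, N m; "width": finger opening in mm.
Only numpy, scipy, OpenCV 4.12 (cv2) and the standard library are available. Lean on these libraries where they do the work, as an engineer would, in place of code of your own. Each camera call takes 0.05 s, during which the arm holds its last target.

## Working session

There is one attempt and no reset: what is moved stays moved. The work goes in short steps, Python scripts to look and compute and a tool call to move; the robot and the scene stay as the last step left them, time stands still between calls to the robot, and variables do not carry over. Pictures are saved under pics/ and viewed, and the job is handed in when it is done.

Besides the shell and the picture viewer there is one more tool, called after "Emit:" as a command line: name --argument value ..., lists and objects as JSON in quotes. jog_arm: Moves the arm, as the interface text tells. Its arguments: {"type":"object","properties":{"increments":{"type":"array","items":{"type":"array","items":{"type":"array","items":{"type":"number"}}}}},"required":["increments"]}

```bash
mkdir -p pics; cat > h.py <<'E'
import numpy as np,cv2
from bench import *
def save(n,f):
    g=get_image(n); cv2.imwrite('pics/'+f,g['img'][:,:,::-1]); return g
E
python3 - <<'E'
from h import *
s=observe();print({k:np.round(v,3) for k,v in s.items()})
for n in ['scene','top','wrist']:
    g=save(n,n+'0.png');print(n,g['fx'],g['cx'],g['cy'],np.round(g['R'],3).tolist(),np.round(g['t'],1), np.round(-g['R'].T@g['t']))
    for t in ['beaker_b_mid','peg_p_tip']:
        print(t,[(np.round(b['rect']).tolist(),round(b['p'],2)) for b in boxes_of(n,t)])
E
```

```text
{'time': np.float64(0.0), 'joints': array([-1.499,  0.159,  1.598, -0.   ,  1.386, -0.21 ]), 'joint_velocities': array([-0.   ,  0.   , -0.003, -0.001,  0.   , -0.001]), 'joint_efforts': array([ 0.0000e+00, -3.8557e+01, -3.2210e+01,  7.0000e-02,  3.8000e-02,
       -0.0000e+00]), 'eef_pos': array([ 159.815, -551.631,  180.428]), 'orientation': array([-0.001,  0.99 ,  0.14 ,  0.   ]), 'contact_force': array([-0.387,  0.617, -0.868]), 'wrist_torque': array([-0.009,  0.009,  0.022]), 'width': np.float64(91.847)}
scene 558.4682680915994 320.23689273499446 234.24723019467032 [[0.317, 0.948, -0.013], [0.493, -0.177, -0.852], [-0.81, 0.264, -0.524]] [-230.4 -103.9 1562.2] [1390. -212.  727.]
beaker_b_mid [([440.0, 270.0, 478.0, 323.0], 0.8), ([385.0, 227.0, 417.0, 279.0], 0.72), ([453.0, 212.0, 489.0, 259.0], 0.67)]
peg_p_tip [([217.0, 298.0, 230.0, 373.0], 0.97)]
top 504.9463710798633 308.9061822916024 243.37496585284808 [[-0.02, -1.0, 0.024], [-0.996, 0.018, -0.086], [0.086, -0.026, -0.996]] [  72.1  488.7 1050.5] [ 398.   90. 1087.]
beaker_b_mid [([182.0, 243.0, 224.0, 280.0], 0.95), ([96.0, 252.0, 143.0, 284.0], 0.8), ([165.0, 155.0, 207.0, 189.0], 0.62), ([455.0, 255.0, 480.0, 277.0], 0.26)]
peg_p_tip [([254.0, 138.0, 290.0, 182.0], 0.24)]
wrist 374.42830226920574 320.0202663512557 241.67959050462483 [[0.278, -0.961, -0.001], [-0.932, -0.27, 0.242], [-0.233, -0.067, -0.97]] [-574.4  -28.   390.9] [ 225. -533.  386.]
beaker_b_mid []
peg_p_tip []
```

View pics/scene0.png

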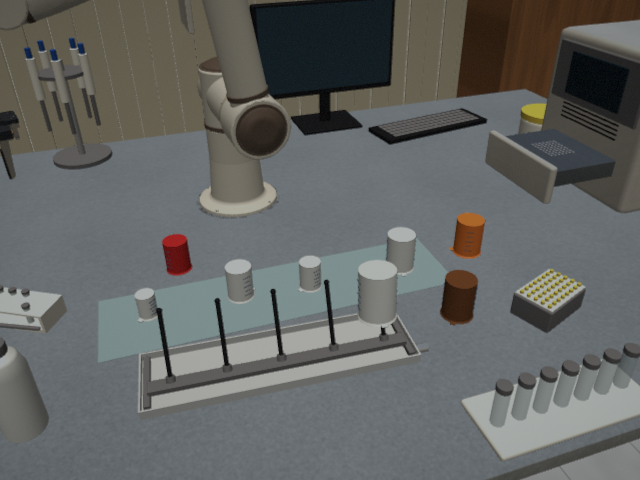

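View pics/top0.png

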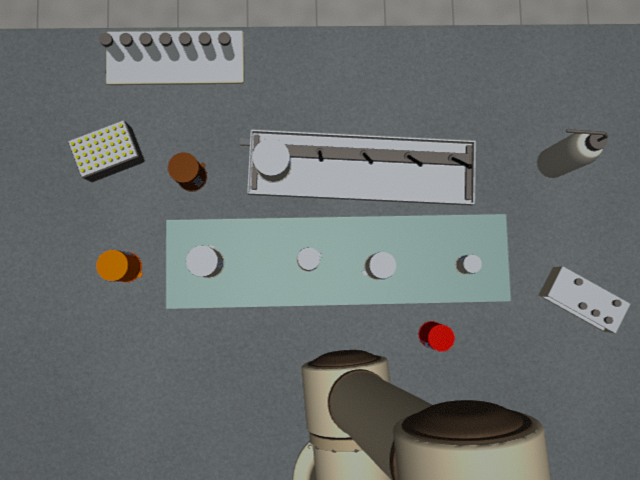

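The top view shows the rack at cols 250–475. Beaker a hangs on the left (+y) end peg at (271,157), and the free pegs have tips near cols 320/368/415/460. From left to right on the mat are b (202,261), d (308,259), c (381,266) and e (470,264). The red, orange and brown cups are decoys.

```bash
cat >> h.py <<'E'
from scipy.optimize import least_squares
def proj(g,X):
    c=np.asarray(X)@g['R'].T+g['t']; return np.stack([g['fx']*c[:,0]/c[:,2]+g['cx'],g['fy']*c[:,1]/c[:,2]+g['cy']],1)
def unproj(g,u,v,z):
    d=g['R'].T@np.array([(u-g['cx'])/g['fx'],(v-g['cy'])/g['fy'],1]); o=-g['R'].T@g['t']; return o+d*(z-o[2])/d[2]
E
python3 - <<'E'
from h import *
spec={'b':(62,86),'c':(54,75),'d':(46,64),'e':(38,54)}
for n in ['top','scene']:
    g=get_image(n); im=g['img'].copy()
    print(n)
    for t in ['beaker_a_mid','beaker_b_mid','beaker_c_mid','beaker_d_mid','beaker_e_mid','peg_p_tip']:
        rs=regions_of(n,t)
        for r in rs:
            m=r['pixels']; 
            rgb=g['img'][m].mean(0)
            print(t,np.round(r['rect']).astype(int).tolist(),round(r['p'],2),m.sum(),rgb.round())
            cs,_=cv2.findContours(m.astype(np.uint8),cv2.RETR_EXTERNAL,cv2.CHAIN_APPROX_NONE); cv2.drawContours(im,cs,-1,(255,0,255),1)
    im=im[100:340,60:520] if n=='top' else im[200:420,80:520]
    cv2.imwrite(f'pics/{n}_seg.png',cv2.resize(im,None,fx=1.7,fy=1.7,interpolation=cv2.INTER_CUBIC)[:,:,::-1])
E
```

```text
top
beaker_a_mid [251, 137, 291, 183] 0.67 1310 [153. 156. 159.]
beaker_b_mid [184, 247, 220, 279] 0.97 985 [152. 155. 158.]
beaker_b_mid [95, 250, 144, 283] 0.8 1256 [139.  79.   7.]
beaker_b_mid [166, 152, 206, 189] 0.63 1122 [83. 48. 23.]
beaker_c_mid [419, 320, 454, 352] 0.74 839 [140.  16.  11.]
beaker_c_mid [364, 253, 393, 279] 0.58 732 [152. 156. 158.]
beaker_d_mid [294, 248, 325, 273] 0.76 489 [162. 167. 170.]
beaker_e_mid [456, 256, 481, 278] 0.82 438 [135. 138. 139.]
peg_p_tip [404, 154, 424, 166] 0.49 107 [46. 44. 43.]
scene
beaker_b_mid [452, 213, 488, 260] 0.87 1223 [124.  69.  31.]
beaker_b_mid [384, 226, 419, 278] 0.77 1179 [129. 131. 128.]
beaker_b_mid [438, 271, 477, 328] 0.71 1753 [66. 43. 28.]
beaker_c_mid [160, 237, 194, 278] 0.71 989 [108.  28.  27.]
beaker_c_mid [226, 262, 253, 303] 0.64 1112 [128. 130. 127.]
beaker_d_mid [299, 254, 323, 292] 0.67 776 [128. 131. 128.]
beaker_e_mid [135, 287, 159, 325] 0.76 596 [127. 129. 127.]
beaker_e_mid [326, 281, 340, 351] 0.24 328 [44. 45. 45.]
peg_p_tip [216, 297, 233, 371] 0.98 392 [42. 43. 43.]
```

```bash
python3 - <<'E'
from h import *
g=get_image('top');s=get_image('scene')
a=cv2.resize(g['img'][120:290,170:500],None,fx=2.4,fy=2.4,interpolation=cv2.INTER_CUBIC)
cv2.imwrite('pics/z1.png',a[:,:,::-1])
b=cv2.resize(s['img'][215:400,120:440],None,fx=2.5,fy=2.5,interpolation=cv2.INTER_CUBIC)
cv2.imwrite('pics/z2.png',b[:,:,::-1])
E
```

```text
(no output)
```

View pics/z1.png

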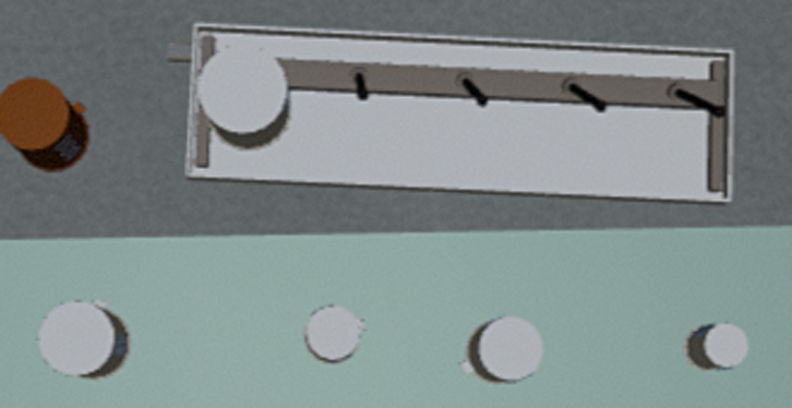

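View pics/z2.png

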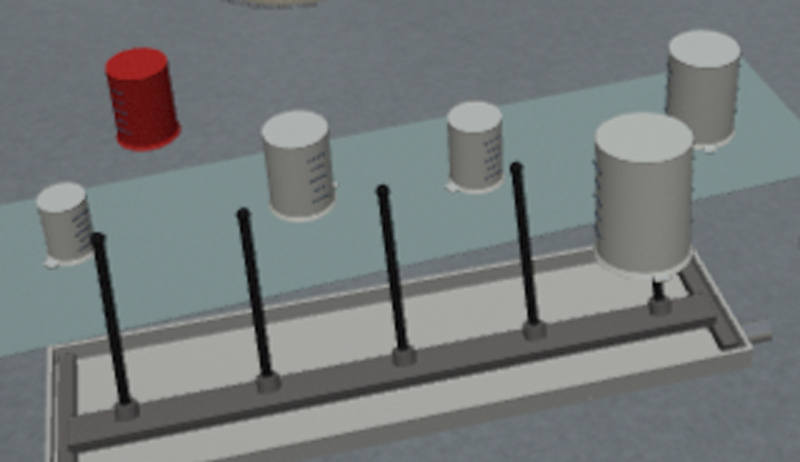

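```bash
cat > p.py <<'E'
from h import *
from scipy.optimize import minimize
T=get_image('top');S=get_image('scene')
H=dict(a=151.4,b=86,c=75,d=64,e=54)
seeds={'top':dict(a=(271,155),b=(202,261),c=(381,266),d=(308,259),e=(470,264)),
'scene':dict(a=(377,271),b=(401,236),c=(239,267),d=(310,262),e=(146,295))}
for n,g in (('top',T),('scene',S)):
    hsv=cv2.cvtColor(g['img'],cv2.COLOR_RGB2HSV); 
    for k in 'abcde':
        u,v=seeds[n][k]; V=g['img'].min(2); ref=np.median(V[v-2:v+3,u-2:u+3]);
        m=((V>ref-(14 if n=='scene' else 14))&(hsv[...,1]<30)).astype(np.uint8)
        m=cv2.morphologyEx(m,cv2.MORPH_OPEN,np.ones((3,3)))
        nl,lab,st,ce=cv2.connectedComponentsWithStats(m,connectivity=4); l=lab[v,u]
        cs,_=cv2.findContours((lab==l).astype(np.uint8),cv2.RETR_EXTERNAL,cv2.CHAIN_APPROX_NONE)
        e=cv2.fitEllipse(cs[0]); (x0,y0),ax,an=e
        X=unproj(g,*ce[l],H[k]); Y=unproj(g,x0,y0,H[k])
        print(n,k,ref,st[l].tolist(),ce[l].round(1),X[:2].round(1),'ell',Y[:2].round(1),np.round(ax,1))
tp={'top':[(321.3,160),(371.3,162.5),(420.8,164.6),(470.4,166.7)],'scene':[(326.4,282.2),(273.2,291),(217.2,300.6),(159.2,310.2)]}
for n,g in (('top',T),('scene',S)): print(n,[unproj(g,*q,146)[:2].round(1).tolist() for q in tp[n]])
def tips(p):
    x0,y0,th=p; d=np.array([np.sin(th),-np.cos(th)]); return [np.array([x0,y0])+95*i*d for i in range(4)]
def render(g,p,off):
    x0,y0,th=p; s=4; im=np.zeros((480,640),np.uint8); ax=np.array([np.cos(th)*49/130,np.sin(th)*49/130,-120/130]); ax/=np.linalg.norm(ax)
    for t in tips(p):
        tip=np.array([t[0],t[1],148.]); bc=tip+5*ax; B=tip+110*ax
        q=proj(g,np.array([bc,B]))+off; dz=[(g['R']@X+g['t'])[2] for X in (bc,B)]
        n=np.array([-(q[1]-q[0])[1],(q[1]-q[0])[0]]);n/=np.linalg.norm(n)
        w=[4*g['fx']/z for z in dz]
        poly=np.array([q[0]+n*w[0],q[1]+n*w[1],q[1]-n*w[1],q[0]-n*w[0]])
        cv2.fillPoly(im,[np.round(poly*256).astype(np.int32)],255,cv2.LINE_AA,8)
        cv2.circle(im,tuple(np.round(q[0]*256).astype(int).tolist()),int(5*g['fx']/dz[0]*256),255,-1,cv2.LINE_AA,8)
    return im/255.
dark={}
for n,g in (('top',T),('scene',S)):
    V=g['img'].max(2).astype(float); d=np.clip((90-V)/60,0,1); dark[n]=d
roi={'top':np.s_[135:185,300:500],'scene':np.s_[270:385,145:350]}
def cost(v,views=('top','scene')):
    c=0
    for n,g,o in (('top',T,v[3:5]),('scene',S,v[5:7])):
        if n in views:
            # compare in a band around model
            m=render(g,v[:3],np.array(o)); w=roi[n]
            c+=((m-dark[n])[w]**2).sum()
            c+=0.02*np.sum(np.square(o))*50
    return c
for views in (('top','scene'),('top',),('scene',)):
    r=minimize(cost,[540,63,0.02,0,0,0,0],args=(views,),method='Nelder-Mead',options=dict(initial_simplex=np.array([540,63,.02,0,0,0,0])+np.vstack([np.zeros(7),np.diag([8,8,.03,1,1,1,1])]),maxiter=3000,xatol=.01,fatol=.01))
    print(views,r.x.round(3),r.fun,[t.round(1).tolist() for t in tips(r.x)])
E
python3 p.py
```

```text
top a 172.0 [252, 134, 213, 41, 2760] [330.7 148. ] [659.1  21. ] ell [638.8 -25.3] [ 41.  248.7]
top b 172.0 [187, 246, 30, 30, 725] [201.2 260.5] [454.4 277.7] ell [454.4 277.6] [29.1 29.9]
top c 172.0 [371, 252, 25, 26, 523] [383.  264.6] [439.7 -84.1] ell [439.7 -84.1] [24.7 25.2]
top d 173.0 [298, 248, 22, 21, 364] [308.5 257.9] [456.7  65.2] ell [456.8  65.2] [20.5 20.9]
top e 172.0 [464, 255, 17, 17, 233] [472.4 263.2] [ 440.  -272.9] ell [ 440.  -272.8] [16.  16.8]
scene a 173.0 [359, 260, 38, 20, 587] [377.2 269.6] [648.  134.9] ell [648.1 134.9] [18.6 37.3]
scene b 173.0 [388, 228, 27, 14, 302] [401.3 234.2] [458.4 277.3] ell [458.5 277.3] [13.2 26.4]
scene c 173.0 [225, 260, 26, 14, 283] [237.4 266.4] [443.7 -83.1] ell [443.7 -83.2] [13.1 24.9]
scene d 173.0 [300, 256, 20, 12, 187] [309.4 261.4] [460.2  65.8] ell [460.3  65.7] [11.  19.2]
scene e 171.0 [135, 288, 18, 12, 154] [143.8 293.6] [ 443.9 -272.2] ell [ 443.9 -272.3] [ 9.7 17.8]
top [[637.6, 39.1], [631.4, -56.0], [626.0, -150.6], [620.5, -245.7]]
scene [[646.4, 39.9], [639.9, -54.0], [634.2, -148.9], [627.6, -242.9]]Traceback (most recent call last):
  File "p.py", line 48, in <module>
    print(views,r.x.round(3),r.fun,[t.round(1).tolist() for t in tips(r.x)])
                                                                 ~~~~^^^^^
  File "p.py", line 21, in tips
    x0,y0,th=p; d=np.array([np.sin(th),-np.cos(th)]); return [np.array([x0,y0])+95*i*d for i in range(4)]
    ^^^^^^^^
ValueError: too many values to unpack (expected 3)
```

```bash
sed -i 's/tips(r.x)/tips(r.x[:3])/; s/540,63,0.02,/640,40,-.06,/; s/540,63,.02,/640,40,-.06,/' p.py; sed -i 's/\[8,8,.03,1/[5,5,.02,1/' p.py; cat >> p.py <<'E'
    if len(views)==2: best=r.x
o=[]
for n,g,of in (('top',T,best[3:5]),('scene',S,best[5:7])):
    im=g['img'].copy(); m=(render(g,best[:3],of)>.5).astype(np.uint8); w=roi[n]
    im=cv2.resize(im[w],None,fx=3,fy=3); m=cv2.resize(m[w],None,fx=3,fy=3)
    cs,_=cv2.findContours(m,0,1); cv2.drawContours(im,cs,-1,(255,0,0),1); o.append(im)
W=max(i.shape[1] for i in o); cv2.imwrite('pics/fit.png',np.vstack([np.pad(i,((0,0),(0,W-i.shape[1]),(0,0))) for i in o])[:,:,::-1])
E
python3 p.py | tail -3
```

```text
-1.6300e-01] 158.9618199116761 [[640.9, 41.0], [634.6, -53.8], [628.3, -148.6], [622.0, -243.3]]
('scene',) [ 6.41719e+02  3.99920e+01 -5.80000e-02 -5.97000e-01 -5.70000e-02
  3.98000e-01  5.50000e-01] 590.2052349881938 [[641.7, 40.0], [636.2, -54.8], [630.7, -149.7], [625.3, -244.5]]
```

View pics/fit.png

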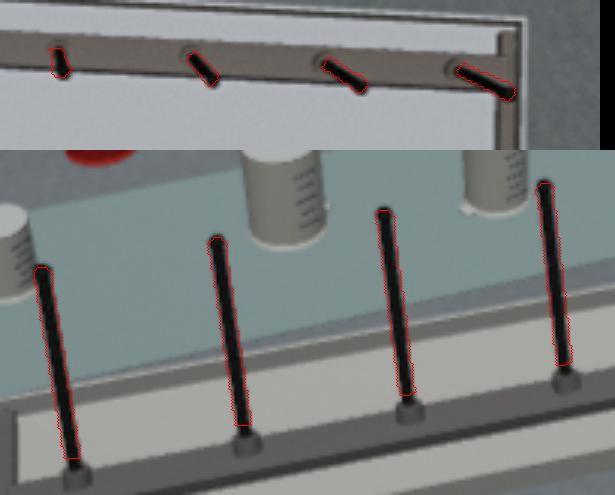

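```bash
python3 p.py | tail -6|head -3
```

```text
('top', 'scene') [ 6.40285e+02  4.04790e+01 -6.60000e-02 -5.65000e-01  2.71000e-01
  3.92000e-01  1.08300e+00] 751.6717779625818 [[640.3, 40.5], [634.0, -54.3], [627.7, -149.1], [621.4, -243.9]]
('top',) [ 6.41078e+02  4.09760e+01 -6.70000e-02 -3.94000e-01  4.66000e-01
```

Emit:
jog_arm --increments '[[[0.6,0.6,0,0.9,1],[0.6,0.6,0,0.9,1],[0.6,0.6,0,0.9,1],[0.6,0.6,0,0.9,1],[0.6,0.6,0,0.9,1],[0.6,0.6,0,0.9,1],[0.6,0.6,0,0.9,1],[0.6,0.6,0,0.9,1]]]'

```text
time: 2.22
eef_pos: [305.0, -405.5, 181.6]
orientation: [0.001, 0.894, 0.448, -0.0]
contact_force: [0.8, 0.4, 0.2]
width: 91.7
```

Emit:
jog_arm --increments '[[[0.57,0.55,-0.3,0.83,1],[0.57,0.55,-0.3,0.83,1],[0.57,0.55,-0.3,0.83,1],[0.57,0.55,-0.3,0.83,1],[0.57,0.55,-0.3,0.83,1],[0.57,0.55,-0.3,0.83,1],[0.57,0.55,-0.3,0.83,1],[0.57,0.55,-0.3,0.83,1]]]'

```text
time: 2.88
eef_pos: [449.7, -267.8, 110.9]
orientation: [0.006, 0.718, 0.696, 0.001]
contact_force: [-0.1, -1.2, 0.3]
width: 92.0
```

```bash
cat > st.py <<'E'
from h import *
import sys
s=observe(); q=s['orientation']; print('t',round(s['time'],2),'pos',s['eef_pos'].round(1),'yawY',round(2*np.degrees(np.arctan2(q[2],q[1]))-90,1),'w',round(s['width'],1),'F',s['contact_force'].round(1))
for a in sys.argv[1:]:
    n,f=a.split(':'); save(n,f)
E
python3 st.py wrist:w1.png
```

```text
t 2.88 pos [ 449.7 -267.8  110.9] yawY -1.8 w 92.0 F [-0.1 -1.2  0.3]
```

View pics/w1.png

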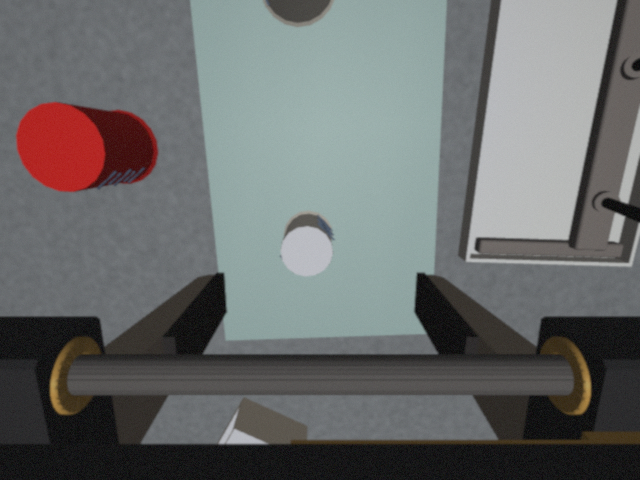

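The wrist view shows e's top at (306,251) between the fingers, with the red decoy to its left.

```bash
cat > wl.py <<'E'
from h import *
import sys
u,v,z=map(float,sys.argv[1:4]); g=get_image('wrist')
V=g['img'].min(2); hsv=cv2.cvtColor(g['img'],cv2.COLOR_RGB2HSV); u0,v0=int(u),int(v)
ref=np.median(V[v0-2:v0+3,u0-2:u0+3]); m=((V>ref-14)&(hsv[...,1]<30)).astype(np.uint8); m=cv2.morphologyEx(m,cv2.MORPH_OPEN,np.ones((3,3)))
_,lab,st,ce=cv2.connectedComponentsWithStats(m,connectivity=4); l=lab[v0,u0]
print(st[l],ce[l],unproj(g,*ce[l],z).round(1)); print(observe()['eef_pos'].round(1))
E
python3 wl.py 306 251 54
```

```text
[ 280  234   51   48 1938] [304.53508772 257.45768834] [ 439.9 -272.4   54. ]
[ 449.6 -265.6  109.5]
```

Emit:
jog_arm --increments '[[[-0.3,-0.22,0,-0.4,1],[0,0,-0.5,0,1],[0,0,-0.6,0,1],[0,0,-0.6,0,1],[0,0,-0.6,0,1],[0,0,-0.4,0,1],[0,0,-0.2,0,1],[0,0,0,0,1]]]'

```text
time: 3.65
eef_pos: [435.0, -283.8, 24.7]
orientation: [0.01, 0.739, 0.674, -0.001]
contact_force: [0.3, 1.0, 0.3]
width: 91.7
```

Emit:
jog_arm --increments '[[[0,0,0,0,1],[0.1,0.2,0,0,1],[0.08,0.15,0,0.1,1],[0,0,0,0,1],[0,0,0,0,1],[0,0,0,0,1],[0,0,0,0,1],[0,0,0,0,1]]]'

```text
time: 4.32
eef_pos: [442.4, -276.3, 30.0]
orientation: [0.014, 0.737, 0.676, -0.001]
contact_force: [0.5, -0.5, -0.7]
width: 92.0
```

```bash
python3 st.py wrist:w2.png
```

```text
t 4.32 pos [ 442.4 -276.3   30. ] yawY -5.0 w 92.0 F [ 0.5 -0.5 -0.7]
```

View pics/w2.png

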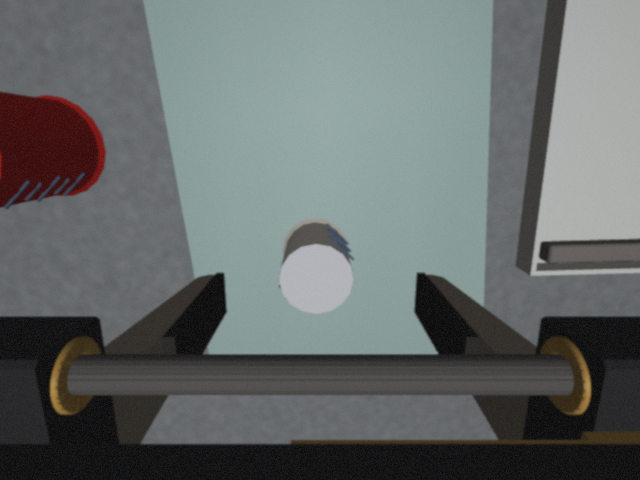

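```bash
python3 wl.py 316 278 54;python3 st.py
```

```text
[ 280  245   73   68 3870] [315.79844961 278.63953488] [ 440.  -272.2   54. ]
[ 442.3 -276.3   29.9]
t 4.42 pos [ 442.3 -276.3   29.9] yawY -5.0 w 92.1 F [ 0.5 -0.  -0.4]
```

Emit:
jog_arm --increments '[[[-0.04,0.06,-0.2,0,1],[-0.04,0.06,-0.2,0,1],[0,0,-0.1,0,1],[0,0,0,0,1],[0,0,0,0,1],[0,0,0,0,1],[0,0,0,0,1],[0,0,0,0,1]]]'

```text
time: 5.08
eef_pos: [438.8, -271.7, 12.1]
orientation: [0.012, 0.737, 0.676, -0.001]
contact_force: [-0.4, 0.4, 0.0]
width: 91.9
```

Emit:
jog_arm --increments '[[[0,0,0.13,0,1],[0,0,0,0,0.3],[0,0,0,0,0],[0,0,0,0,0],[0,0,0,0,0],[0,0,0,0,0],[0,0,0,0,0],[0,0,0,0,0]]]'

```text
time: 5.75
eef_pos: [439.4, -272.4, 17.5]
orientation: [0.014, 0.737, 0.676, -0.001]
contact_force: [-0.4, -0.6, -0.2]
width: 47.3
```

Emit:
jog_arm --increments '[[[0,0,0,0,0],[0,0,0,0,0],[0,0,0,0,0],[0,0,0,0,0],[0,0,0,0,0],[0,0,0.1,0,0],[0,0,0.3,0,0],[0,0,0.5,0,0]]]'

```text
time: 6.42
eef_pos: [437.1, -270.1, 42.5]
orientation: [0.01, 0.737, 0.676, -0.001]
contact_force: [0.5, 0.7, 0.4]
width: 36.1
```

Emit:
jog_arm --increments '[[[0,0,0.6,0,0],[0,0,0.7,0,0],[0,0,0.7,0,0],[0,0,0.7,0,0],[0.2,0,0.7,0,0],[0.4,0,0.5,0,0],[0.5,0.1,0.3,0,0],[0.5,0.1,0.1,0,0]]]'

```text
time: 7.08
eef_pos: [484.9, -264.6, 186.5]
orientation: [0.013, 0.738, 0.675, -0.001]
contact_force: [-0.4, 0.3, -0.4]
width: 35.9
```

```bash
python3 st.py wrist:w3.png
```

```text
t 7.08 pos [ 484.9 -264.6  186.5] yawY -5.1 w 35.9 F [-0.4  0.3 -0.4]
```

View pics/w3.png

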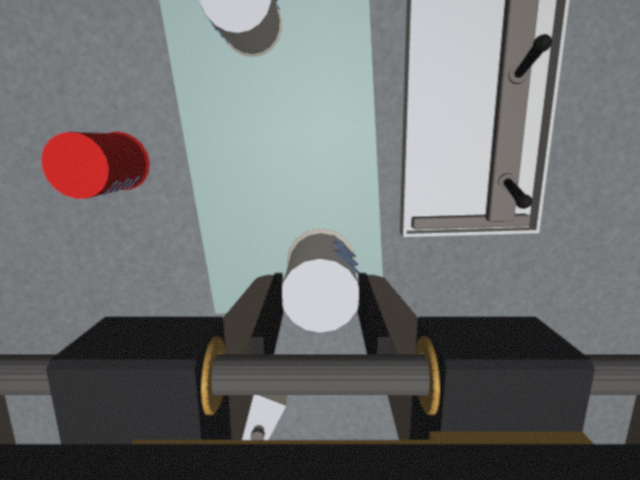

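Beaker e is held, with its top at (320,295). Peg tips are visible at (524,200) and (543,43).

```bash
python3 - <<'E'
from h import *
g=get_image('wrist'); print(observe()['eef_pos'])
for u,v in [(524,200),(543,43)]: print(unproj(g,u,v,145).round(1))
print(unproj(g,320,295,187+37).round(1), proj(g,[[621.4+1.9,-243.9,143.4],[627.7+1.9,-149.1,143.4]]).round(1))
E
python3 wl.py 320 295 224
```

```text
[ 485.62952263 -264.11658068  185.64918376]
[ 626.3 -242.9  145. ]
[ 632.6 -148.3  145. ]
[ 486.5 -263.7  224. ] [[518.1 201.6]
 [536.4  45.5]]
[ 283  260   75   72 4258] [319.96876468 295.29121653] [ 484.8 -263.1  224. ]
[ 484.1 -263.8  184.2]
```

Emit:
jog_arm --increments '[[[0.3,0.1,0,0,0],[0.4,0.1,0,0,0],[0.5,0.15,0,0,0],[0.5,0.1,0,0,0],[0.3,0.1,0,0,0],[0.1,0,0,0,0],[0,0,0,0,0],[0,0,0,0,0]]]'

```text
time: 7.9
eef_pos: [547.3, -244.0, 179.4]
orientation: [0.007, 0.738, 0.675, -0.003]
contact_force: [-0.1, 0.3, -1.2]
width: 36.0
```

```bash
python3 st.py wrist:w4.png
```

```text
t 7.9 pos [ 547.3 -244.   179.4] yawY -5.2 w 36.0 F [-0.1  0.3 -1.2]
```

View pics/w4.png

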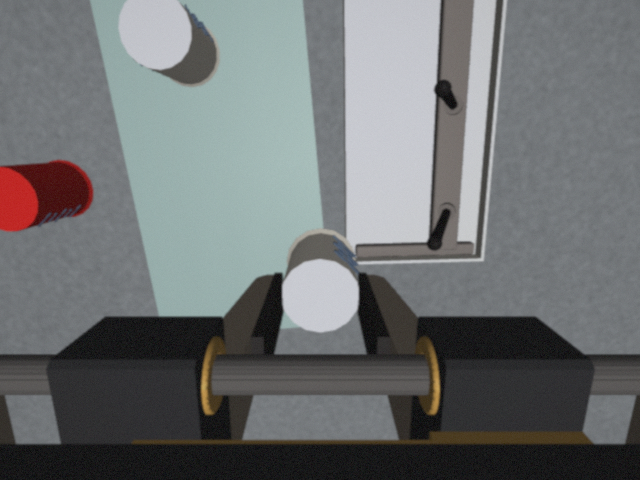

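```bash
python3 - <<'E'
from h import *
g=get_image('wrist'); print(observe()['eef_pos'])
im=g['img'][60:260,380:520]; cv2.imwrite('pics/w4z.png',cv2.resize(im,None,fx=3,fy=3,interpolation=cv2.INTER_CUBIC)[:,:,::-1])
for u,v in [(435,243),(442.5,88)]: print(unproj(g,u,v,143.4).round(1))
E
```

```text
[ 547.08773284 -244.25240337  179.610111  ]
[ 623.7 -244.6  143.4]
[ 629.3 -148.7  143.4]
```

View pics/w4z.png

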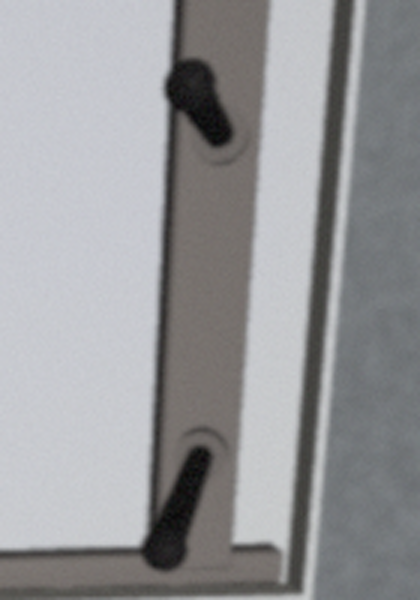

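Emit:
jog_arm --increments '[[[0.3,0,0,0,0],[0.4,0,0,0,0],[0.5,0,0,0,0],[0.5,0,0,0,0],[0.4,0,0,0,0],[0.2,0,0,0,0],[0,0,0,0,0],[0,0,0,0,0]]]'

```text
time: 8.67
eef_pos: [619.1, -246.0, 180.4]
orientation: [0.007, 0.74, 0.673, -0.003]
contact_force: [0.1, 0.3, -0.1]
width: 36.1
```

Emit:
jog_arm --increments '[[[0.1,0.03,0,0,0],[0.07,0.02,0,0,0],[0.03,0,-0.2,0,0],[0.04,0,-0.3,0,0],[0.04,0,-0.3,0,0],[0.03,0,-0.2,0,0],[0,0,0,0,0],[0,0,0,0,0]]]'

```text
time: 9.33
eef_pos: [626.5, -244.3, 146.2]
orientation: [0.006, 0.74, 0.672, -0.003]
contact_force: [0.5, -0.4, -0.5]
width: 36.5
```

```bash
python3 st.py scene:s1.png; python3 -c "
import cv2;i=cv2.imread('pics/s1.png')[220:400,100:360];cv2.imwrite('pics/s1z.png',cv2.resize(i,None,fx=3,fy=3))"
```

```text
t 9.33 pos [ 626.5 -244.3  146.2] yawY -5.5 w 36.5 F [ 0.5 -0.4 -0.5]
```

View pics/s1z.png

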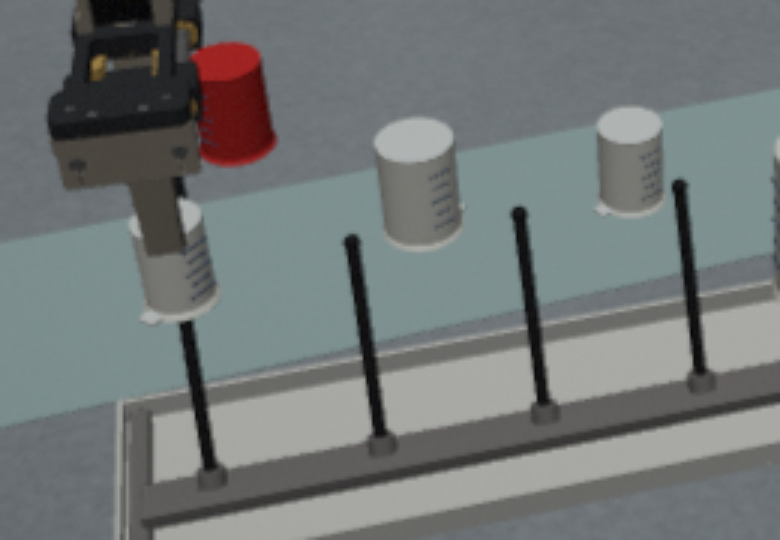

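The peg is inside e's mouth and there is no contact force. I'll lower it further.

Emit:
jog_arm --increments '[[[0.04,-0.01,-0.2,0,0],[0.06,-0.01,-0.3,0,0],[0.06,0,-0.3,0,0],[0.03,0,-0.15,0,0],[0,0,0,0,0],[0,0,0,0,0],[0,0,0,0,0],[0,0,0,0,0]]]'

```text
time: 10.05
eef_pos: [633.0, -245.1, 115.0]
orientation: [0.006, 0.74, 0.672, -0.003]
contact_force: [0.4, -0.9, -0.6]
width: 35.4
```

Emit:
jog_arm --increments '[[[0,0,-0.1,0,0],[0,0,-0.05,0,0],[0,0,0,0,0],[0,0,0,0,0],[0,0,0,0,0],[0,0,0,0,0],[0,0,0,0,0],[0,0,0,0,0]]]'

```text
time: 10.72
eef_pos: [634.0, -245.8, 115.1]
orientation: [0.008, 0.74, 0.672, -0.003]
contact_force: [-0.2, 0.4, -0.2]
width: 35.9
```

Emit:
jog_arm --increments '[[[0,0,0,0,0],[-0.03,0.02,-0.1,0,0],[0,0,-0.1,0,0],[0,0,-0.1,0,0],[0,0,-0.1,0,0],[0,0,-0.1,0,0],[0,0,-0.1,0,0],[0,0,-0.1,0,0]]]'

```text
time: 11.38
eef_pos: [634.4, -246.1, 114.0]
orientation: [0.012, 0.74, 0.673, -0.003]
contact_force: [-6.2, 3.0, 12.7]
width: 36.3
```

Emit:
jog_arm --increments '[[[0,0,0.03,0,0],[0,0,0,0,0.6],[0,0,0,0,0.7],[0,0,0,0,0.8],[0,0,0,0,0.8],[0,0,0,0,0.8],[0,0,0,0,0.8],[0,0,0,0,0.8]]]'

```text
time: 12.05
eef_pos: [634.2, -246.0, 114.3]
orientation: [0.011, 0.74, 0.673, -0.003]
contact_force: [0.8, -0.3, 0.4]
width: 73.4
```

```bash
python3 st.py scene:s2.png wrist:w5.png; python3 -c "
import cv2;i=cv2.imread('pics/s2.png')[220:400,100:360];cv2.imwrite('pics/s2z.png',cv2.resize(i,None,fx=3,fy=3))"
```

```text
t 12.05 pos [ 634.2 -246.   114.3] yawY -5.5 w 73.4 F [ 0.8 -0.3  0.4]
```

View pics/s2z.png

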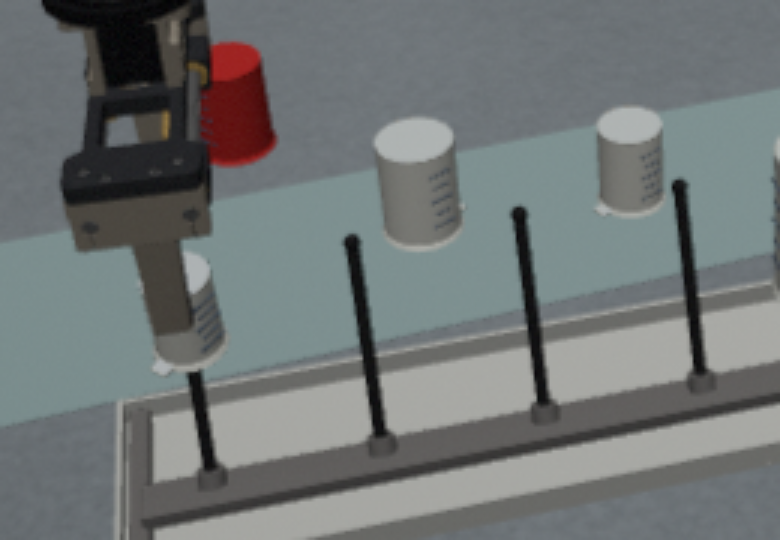

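View pics/w5.png

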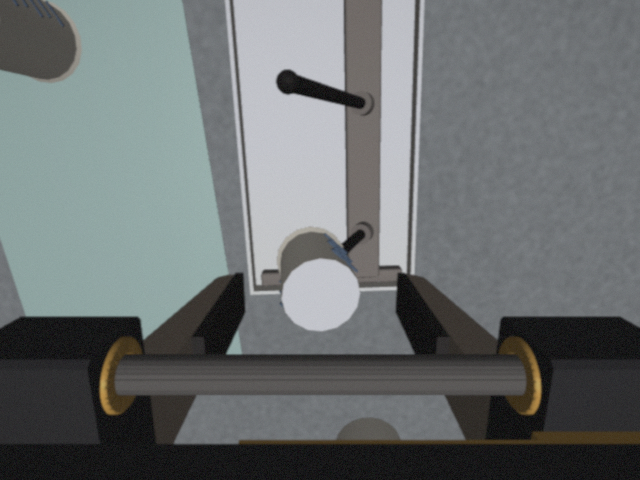

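e hangs free on the end peg, and the jaws are clear of it. I'll lift and go to d.

Emit:
jog_arm --increments '[[[0,0,0.2,0,0.8],[0,0,0.4,0,0.8],[0,0,0.6,0,0.8],[0,0,0.7,0,0.9],[-0.2,0.1,0.5,0,1],[-0.4,0.5,0.3,0,1],[-0.5,0.8,0.1,0.1,1],[-0.6,1,0,0.1,1]]]'

```text
time: 12.82
eef_pos: [583.7, -177.7, 208.5]
orientation: [0.015, 0.736, 0.677, -0.003]
contact_force: [0.2, 0.4, 0.7]
width: 91.8
```

Emit:
jog_arm --increments '[[[-0.6,1,0,0.1,1],[-0.6,1,0,0,1],[-0.6,1,0,0,1],[-0.6,1,0,0,1],[-0.6,1,0,0,1],[-0.6,0.8,-0.2,0,1],[-0.3,0.5,-0.4,0,1],[-0.1,0.3,-0.6,0,1]]]'

```text
time: 13.48
eef_pos: [461.4, 29.4, 188.9]
orientation: [0.026, 0.732, 0.68, 0.005]
contact_force: [0.1, 0.1, 0.3]
width: 92.0
```

```bash
python3 st.py wrist:w6.png
```

```text
t 13.48 pos [461.4  29.4 188.9] yawY -4.2 w 92.0 F [0.1 0.1 0.3]
```

View pics/w6.png

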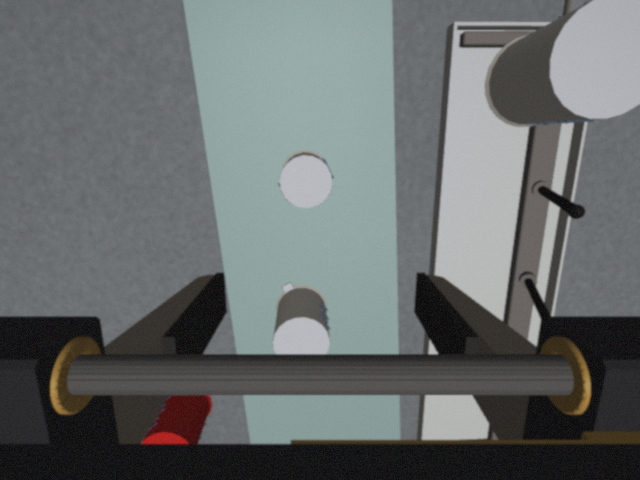

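Emit:
jog_arm --increments '[[[0,0.1,-0.3,0,1],[0,0.1,-0.3,0,1],[0,0.1,-0.3,0,1],[0,0.1,-0.3,0,1],[0,0.1,-0.3,0,1],[0,0,-0.2,0,1],[0,0,-0.1,0,1],[0,0,0,0,1]]]'

```text
time: 14.2
eef_pos: [460.9, 45.0, 128.3]
orientation: [0.024, 0.733, 0.68, 0.004]
contact_force: [-1.2, 0.2, 0.3]
width: 92.0
```

```bash
cat >> st.py <<'E'
w,x,y,z=q; print('toolz',np.round([2*(x*z+w*y),2*(y*z-w*x)],3))
E
python3 st.py wrist:w7.png
```

```text
t 14.2 pos [460.9  45.  128.3] yawY -4.3 w 92.0 F [-1.2  0.2  0.3]
toolz [ 0.038 -0.03 ]
```

View pics/w7.png

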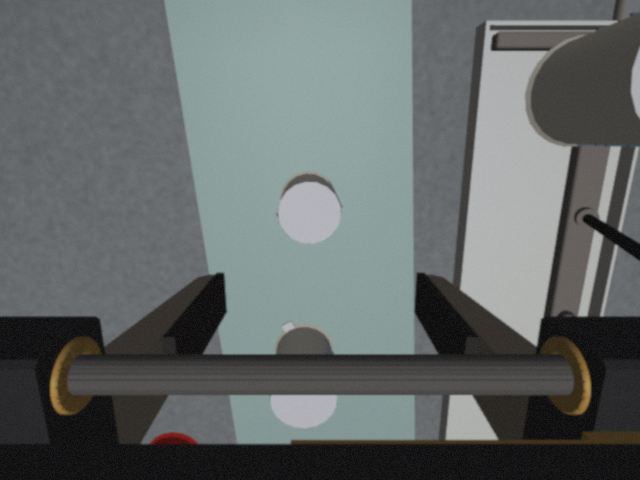

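```bash
python3 wl.py 310 213 64
```

```text
[ 279  183   61   60 2927] [308.81995217 212.47352238] [456.9  66.3  64. ]
[461.4  44.9 129.1]
```

Emit:
jog_arm --increments '[[[-0.05,0.2,0,0,1],[-0.05,0.25,-0.3,0,1],[-0.03,0.2,-0.5,0,1],[0,0.05,-0.6,0,1],[0,0,-0.6,0,1],[0,0,-0.6,0,1],[0,0,-0.4,0,1],[0,0,-0.15,0,1]]]'

```text
time: 14.97
eef_pos: [460.2, 70.4, 33.7]
orientation: [0.029, 0.733, 0.68, 0.008]
contact_force: [0.1, -0.1, -0.1]
width: 91.5
```

Emit:
jog_arm --increments '[[[0,0,0,0,1],[0,0,0,0,1],[0,0,0,0,1],[0,0,0,0,1],[0,0,0,0,1],[0,0,0,0,1],[0,0,0,0,1],[0,0,0,0,1]]]'

```text
time: 15.63
eef_pos: [462.3, 71.5, 36.3]
orientation: [0.03, 0.732, 0.68, 0.01]
contact_force: [0.9, -0.3, -0.1]
width: 91.7
```

```bash
python3 wl.py 312 280 64;python3 st.py
```

```text
[ 270  259   88   82 5673] [313.59880134 299.17768377] [456.8  66.4  64. ]
[462.3  71.5  36.3]
t 15.68 pos [462.3  71.5  36.3] yawY -4.2 w 92.3 F [0.  0.2 0.3]
toolz [ 0.056 -0.03 ]
```

Emit:
jog_arm --increments '[[[-0.05,-0.06,-0.1,0,1],[-0.05,-0.06,-0.1,0,1],[-0.04,-0.05,-0.1,0,1],[0,0,-0.05,0,1],[0,0,0,0,1],[0,0,0,0,0.6],[0,0,0,0,0.5],[0,0,0,0,0.5]]]'

```text
time: 16.35
eef_pos: [456.9, 65.6, 24.1]
orientation: [0.03, 0.733, 0.68, 0.01]
contact_force: [-0.8, 0.7, -0.5]
width: 73.9
```

Emit:
jog_arm --increments '[[[0,0,0,0,0.4],[0,0,0,0,0.2],[0,0,0,0,0],[0,0,0,0,0],[0,0,0,0,0],[0,0,0,0,0],[0,0,0,0,0],[0,0,0,0,0]]]'

```text
time: 17.02
eef_pos: [457.5, 65.8, 24.5]
orientation: [0.03, 0.732, 0.68, 0.01]
contact_force: [-0.3, 0.4, -0.7]
width: 44.5
```

Emit:
jog_arm --increments '[[[0,0,0,0,0],[0,0,0,0,0],[0,0,0.1,0,0],[0,0,0.2,0,0],[0,0,0.3,0,0],[0,0,0.4,0,0],[0,0,0.5,0,0],[0,0,0.6,0,0]]]'

```text
time: 17.68
eef_pos: [453.6, 66.1, 88.5]
orientation: [0.027, 0.732, 0.68, 0.007]
contact_force: [0.6, 0.3, -0.8]
width: 44.7
```

```bash
python3 st.py
```

```text
t 17.68 pos [453.6  66.1  88.5] yawY -4.2 w 44.7 F [ 0.6  0.3 -0.8]
toolz [ 0.048 -0.03 ]
```

Emit:
jog_arm --increments '[[[0,0,0.6,0,0],[0,0,0.6,0,0],[0,-0.1,0.6,0,0],[0.1,-0.3,0.5,0,0],[0.2,-0.5,0.3,0,0],[0.3,-0.6,0.2,0,0],[0.3,-0.6,0,0,0],[0.3,-0.6,0,0,0]]]'

```text
time: 18.35
eef_pos: [492.9, -15.0, 190.7]
orientation: [0.033, 0.73, 0.682, 0.013]
contact_force: [0.8, -0.1, -0.1]
width: 44.6
```

Emit:
jog_arm --increments '[[[0.3,-0.6,0,0,0],[0.3,-0.6,0,0,0],[0.3,-0.6,0,0,0],[0.3,-0.6,0,0,0],[0.3,-0.6,0,0,0],[0.2,-0.5,0,0,0],[0.1,-0.2,0,0,0],[0,0,0,0,0]]]'

```text
time: 19.02
eef_pos: [551.1, -135.4, 200.2]
orientation: [0.038, 0.731, 0.681, 0.015]
contact_force: [0.0, 0.5, -0.6]
width: 44.8
```

```bash
python3 st.py wrist:w8.png
```

```text
t 19.02 pos [ 551.1 -135.4  200.2] yawY -4.0 w 44.8 F [ 0.   0.5 -0.6]
toolz [ 0.074 -0.035]
```

View pics/w8.png

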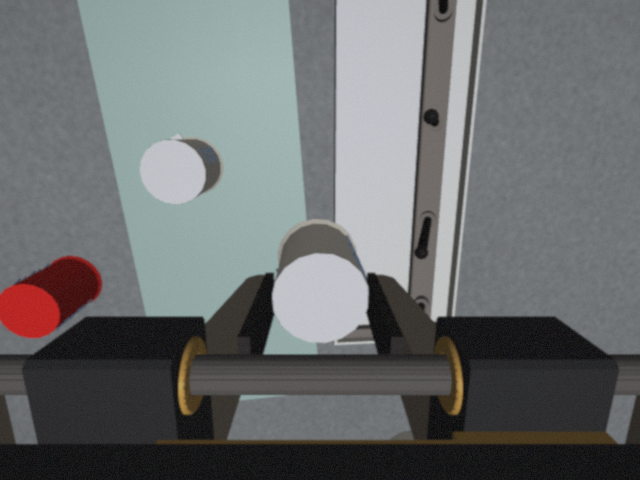

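```bash
python3 - <<'E'
from h import *
g=get_image('wrist'); print(observe()['eef_pos'].round(1))
im=g['img'][90:290,360:500]; cv2.imwrite('pics/w8z.png',cv2.resize(im,None,fx=3,fy=3,interpolation=cv2.INTER_CUBIC)[:,:,::-1])
for u,v in [(421,251.5),(431.5,118)]: print(unproj(g,u,v,143.4).round(1))
E
python3 wl.py 320 298 240
```

```text
[ 550.7 -134.   200. ]
[ 629.4 -148.5  143.4]
[636.1 -54.7 143.4]
[ 273  254   95   88 6594] [320.35532302 298.01319381] [ 547.7 -133.1  240. ]
[ 550.6 -133.5  199.8]
```

View pics/w8z.png

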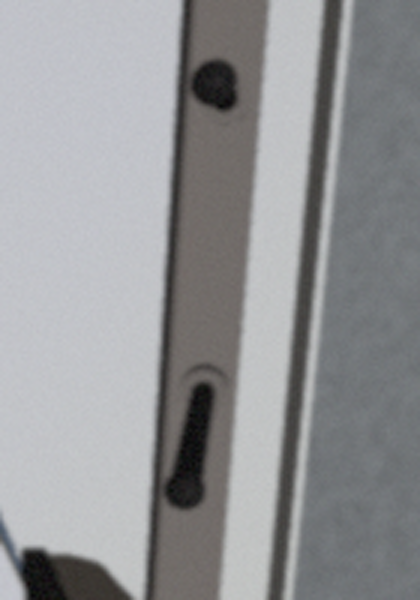

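Emit:
jog_arm --increments '[[[0.2,-0.05,-0.05,0,0],[0.4,-0.1,-0.1,0,0],[0.5,-0.1,-0.1,0,0],[0.5,-0.1,-0.1,0,0],[0.4,-0.1,-0.05,0,0],[0.3,-0.05,0,0,0],[0.1,0,0,0,0],[0,0,0,0,0]]]'

```text
time: 19.83
eef_pos: [625.7, -141.2, 186.9]
orientation: [0.037, 0.728, 0.685, 0.016]
contact_force: [-0.5, 0.2, -0.7]
width: 44.4
```

```bash
python3 st.py
```

```text
t 19.83 pos [ 625.7 -141.2  186.9] yawY -3.5 w 44.4 F [-0.5  0.2 -0.7]
toolz [ 0.073 -0.032]
```

Emit:
jog_arm --increments '[[[0.02,-0.1,0,0,0],[0.02,-0.1,0,0,0],[0.02,-0.1,0,0,0],[0,0,-0.1,0,0],[0,0,-0.2,0,0],[0.02,0,-0.2,0,0],[0,0,-0.1,0,0],[0,0,0,0,0]]]'

```text
time: 20.5
eef_pos: [626.4, -149.7, 167.2]
orientation: [0.036, 0.727, 0.685, 0.015]
contact_force: [-0.1, -0.4, -0.6]
width: 44.8
```

Emit:
jog_arm --increments '[[[0.06,-0.01,-0.15,0,0],[0.07,0,-0.25,0,0],[0.08,0,-0.3,0,0],[0.08,0,-0.3,0,0],[0.07,0,-0.25,0,0],[0.03,0,-0.1,0,0],[0,0,0,0,0],[0,0,0,0,0]]]'

```text
time: 21.17
eef_pos: [638.3, -149.2, 120.0]
orientation: [0.035, 0.727, 0.685, 0.015]
contact_force: [-0.3, -0.1, -0.9]
width: 44.5
```

```bash
python3 st.py scene:s3.png; python3 -c "
import cv2;i=cv2.imread('pics/s3.png')[200:400,100:360];cv2.imwrite('pics/s3z.png',cv2.resize(i,None,fx=3,fy=3))"
```

```text
t 21.17 pos [ 638.3 -149.2  120. ] yawY -3.4 w 44.5 F [-0.3 -0.1 -0.9]
toolz [ 0.069 -0.03 ]
```

View pics/s3z.png

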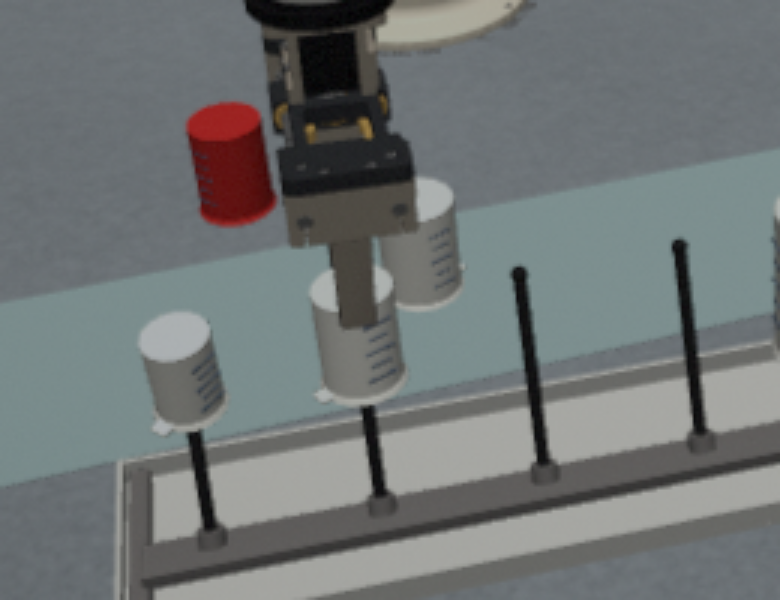

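d is going onto its peg well, and e hangs nicely. I'll press d home.

Emit:
jog_arm --increments '[[[0.03,-0.02,-0.1,0,0],[0.02,0,-0.1,0,0],[0,0,-0.1,0,0],[0,0,-0.1,0,0],[0,0,-0.1,0,0],[0,0,-0.1,0,0],[0,0,-0.1,0,0],[0,0,-0.1,0,0]]]'

```text
time: 21.88
eef_pos: [641.6, -150.7, 111.4]
orientation: [0.038, 0.727, 0.686, 0.015]
contact_force: [-7.8, 2.2, 13.8]
width: 44.7
```

Emit:
jog_arm --increments '[[[0,0,0.03,0,0],[0,0,0,0,0.6],[0,0,0,0,0.8],[0,0,0,0,0.9],[0,0,0,0,0.9],[0,0,0,0,0.9],[0,0,0,0,0.9],[0,0,0,0,0.9]]]'

```text
time: 22.55
eef_pos: [642.0, -151.0, 112.7]
orientation: [0.039, 0.727, 0.686, 0.015]
contact_force: [-0.2, 0.7, -0.9]
width: 82.7
```

```bash
python3 st.py wrist:w9.png;python3 -c "
from h import *
print(observe()['joints'].round(2))"
```

```text
t 22.55 pos [ 642.  -151.   112.7] yawY -3.3 w 82.7 F [-0.2  0.7 -0.9]
toolz [ 0.075 -0.035]
[-0.41  0.36  1.5  -0.    1.2  -0.35]
```

View pics/w9.png

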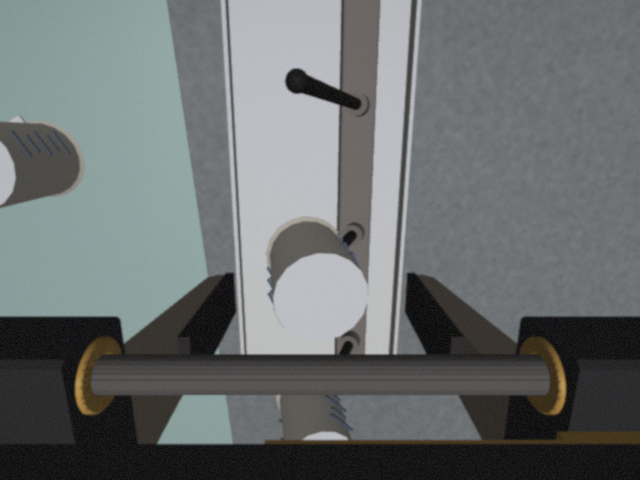

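Emit:
jog_arm --increments '[[[0,0,0.2,0,0.9],[0,0,0.4,0,0.9],[-0.05,0,0.6,0,1],[-0.05,0,0.6,0,1],[-0.1,0,0.6,0,1],[-0.3,0.1,0.3,0,1],[-0.5,0.2,0.1,0,1],[-0.6,0.2,0,0,1]]]'

```text
time: 23.27
eef_pos: [594.7, -136.8, 207.0]
orientation: [0.041, 0.727, 0.685, 0.016]
contact_force: [0.2, 0.8, 0.7]
width: 91.7
```

Emit:
jog_arm --increments '[[[-0.6,0.2,0,0,1],[-0.6,0.2,0,0,1],[-0.6,0.2,0,0,1],[-0.6,0.2,-0.1,0,1],[-0.5,0.2,-0.3,0,1],[-0.3,0.1,-0.4,0,1],[-0.1,0,-0.4,0,1],[0,0,-0.3,0,1]]]'

```text
time: 23.93
eef_pos: [494.6, -103.8, 176.2]
orientation: [0.051, 0.726, 0.685, 0.02]
contact_force: [-0.6, -0.6, -0.2]
width: 91.7
```

```bash
python3 st.py wrist:w10.png
```

```text
t 23.93 pos [ 494.6 -103.8  176.2] yawY -3.3 w 91.7 F [-0.6 -0.6 -0.2]
toolz [ 0.1   -0.047]
```

View pics/w10.png

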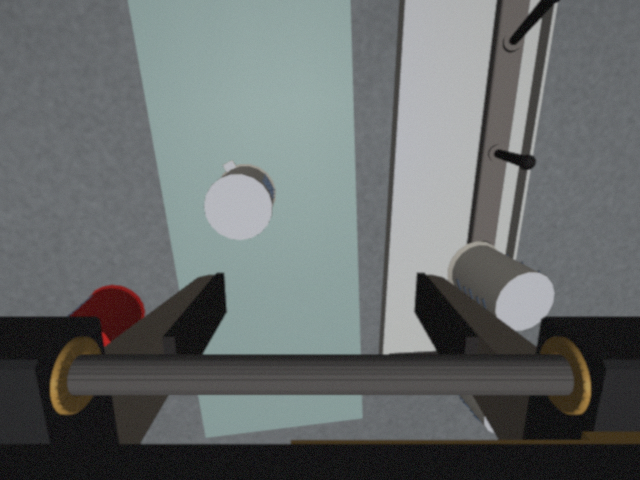

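Emit:
jog_arm --increments '[[[-0.15,0.05,0,0,1],[-0.2,0.1,0,0,1],[-0.2,0.1,0,0,1],[-0.2,0.1,0,0,1],[-0.2,0.1,0,0,1],[-0.2,0.1,0,0,1],[-0.2,0.05,0,0,1],[-0.1,0,0,0,1]]]'

```text
time: 24.65
eef_pos: [448.5, -84.5, 175.8]
orientation: [0.051, 0.726, 0.685, 0.02]
contact_force: [0.0, 0.4, 0.2]
width: 92.0
```

```bash
python3 st.py ; python3 - <<'E'
from h import *
g=get_image('wrist'); cv2.imwrite('pics/w11.png',g['img'][:,:,::-1]); print(observe()['eef_pos'].round(1), observe()['joints'].round(3), proj(g,[[440,-84,75]]))
E
```

```text
t 24.65 pos [448.5 -84.5 175.8] yawY -3.3 w 92.0 F [0.  0.4 0.2]
toolz [ 0.099 -0.046]
[448.4 -84.5 175.8] [-4.540e-01 -2.630e-01  2.017e+00  2.000e-03  1.279e+00 -3.960e-01] [[297.58885468 227.70840458]]
```

```bash
python3 wl.py 298 228 75
```

```text
[ 266  196   64   61 3060] [297.43496732 225.81503268] [439.8 -82.5  75. ]
[448.9 -84.8 175.8]
```

Emit:
jog_arm --increments '[[[-0.06,0,-0.2,0,1],[-0.06,0,-0.35,0,1],[-0.06,0,-0.35,0,1],[-0.04,0,-0.35,0,1],[0,0,-0.35,0,1],[0,0,-0.35,0,1],[0,0,-0.3,0,1],[0,0,-0.2,0,1]]]'

```text
time: 25.42
eef_pos: [440.4, -84.9, 93.9]
orientation: [0.05, 0.727, 0.685, 0.02]
contact_force: [0.3, -0.1, -0.6]
width: 91.9
```

```bash
python3 st.py; python3 wl.py 310 260 75
```

```text
t 25.42 pos [440.4 -84.9  93.9] yawY -3.4 w 91.9 F [ 0.3 -0.1 -0.6]
toolz [ 0.098 -0.045]
[ 274  216   85   81 5354] [315.92995891 255.48954053] [439.8 -82.3  75. ]
[439.5 -84.4  92.7]
```

Emit:
jog_arm --increments '[[[0.03,0.02,-0.2,0,1],[0.03,0.02,-0.35,0,1],[0,0,-0.35,0,1],[0,0,-0.35,0,1],[0,0,-0.35,0,1],[0,0,-0.25,0,1],[0,0,-0.12,0,1],[0,0,0,0,1]]]'

```text
time: 26.13
eef_pos: [443.0, -83.7, 30.2]
orientation: [0.05, 0.727, 0.685, 0.02]
contact_force: [-0.2, 0.5, 0.2]
width: 91.4
```

Good. I'll close, then lift slowly.

Emit:
jog_arm --increments '[[[-0.03,0,0,0,0.5],[0,0,0,0,0.4],[0,0,0,0,0.3],[0,0,0,0,0],[0,0,0,0,0],[0,0,0,0,0],[0,0,0,0,0],[0,0,0,0,0]]]'

```text
time: 26.8
eef_pos: [444.3, -84.7, 32.9]
orientation: [0.053, 0.727, 0.685, 0.021]
contact_force: [0.4, -0.0, -0.5]
width: 53.2
```

Emit:
jog_arm --increments '[[[0,0,0,0,0],[0,0,0,0,0],[0,0,0.1,0,0],[0,0,0.2,0,0],[0,0,0.3,0,0],[0,0,0.35,0,0],[0,0,0.35,0,0],[0,0,0.35,0,0]]]'

```text
time: 27.47
eef_pos: [442.1, -83.7, 84.5]
orientation: [0.051, 0.727, 0.685, 0.02]
contact_force: [0.3, -0.3, -0.2]
width: 53.2
```

```bash
python3 st.py wrist:w12.png scene:s4.png
```

```text
t 27.47 pos [442.1 -83.7  84.5] yawY -3.4 w 53.2 F [ 0.3 -0.3 -0.2]
toolz [ 0.099 -0.046]
```

View pics/s4.png

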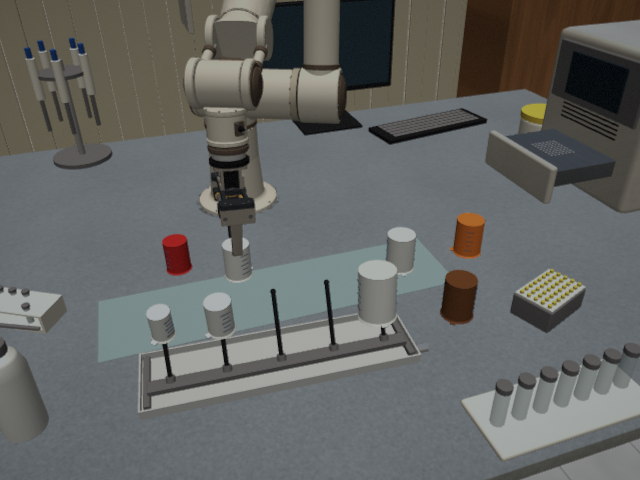

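Emit:
jog_arm --increments '[[[0,0,0.4,0,0],[0,0,0.4,0,0],[0,0,0.4,0,0],[0,0,0.4,0,0],[0,0,0.4,0,0],[0,0,0.4,0,0],[0.1,0,0.4,0,0],[0.2,0.05,0.4,0,0]]]'

```text
time: 28.23
eef_pos: [448.6, -81.2, 181.8]
orientation: [0.049, 0.727, 0.685, 0.019]
contact_force: [-0.8, 0.6, -1.0]
width: 53.0
```

Emit:
jog_arm --increments '[[[0.3,0.05,0.3,0,0],[0.35,0.1,0.15,0,0],[0.35,0.1,0,0,0],[0.35,0.1,0,0,0],[0.35,0.1,0,0,0],[0.35,0.1,0,0,0],[0.3,0.1,0,0,0],[0.2,0.05,0,0,0]]]'

```text
time: 28.9
eef_pos: [529.0, -59.7, 197.7]
orientation: [0.051, 0.727, 0.684, 0.02]
contact_force: [0.1, -0.3, -0.6]
width: 53.1
```

```bash
python3 st.py wrist:w13.png
```

```text
t 28.9 pos [529.  -59.7 197.7] yawY -3.5 w 53.1 F [ 0.1 -0.3 -0.6]
toolz [ 0.098 -0.046]
```

View pics/w13.png

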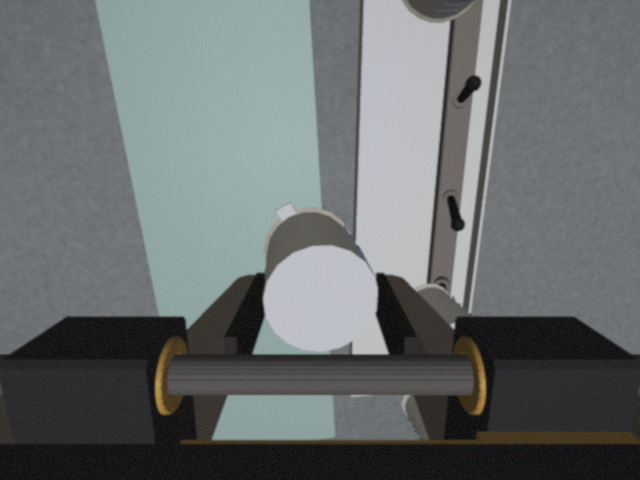

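```bash
python3 - <<'E'
from h import *
g=get_image('wrist'); print(observe()['eef_pos'].round(1))
for u,v in [(457.5,223.5),(472.5,84)]: print(unproj(g,u,v,143.4).round(1))
E
python3 wl.py 320 298 242;python3 st.py
```

```text
[528.8 -59.8 197.7]
[636.5 -54.  143.4]
[642.2  40.4 143.4]
[  264   246   122   107 10021] [323.97415428 301.19229618] [526.1 -58.1 242. ]
[528.3 -59.9 197.7]
t 29.05 pos [528.3 -59.9 197.7] yawY -3.5 w 53.5 F [ 0.2  0.4 -0.2]
toolz [ 0.098 -0.046]
```

Emit:
jog_arm --increments '[[[0.3,0.02,0,0,0],[0.4,0.02,0,0,0],[0.45,0.02,0,0,0],[0.45,0.02,0,0,0],[0.45,0.02,0,0,0],[0.45,0.02,0,0,0],[0.4,0.02,0,0,0],[0.3,0,0,0,0]]]'

```text
time: 29.72
eef_pos: [627.4, -56.9, 197.4]
orientation: [0.051, 0.729, 0.683, 0.019]
contact_force: [-0.5, 0.1, -0.2]
width: 53.4
```

```bash
python3 st.py
```

```text
t 29.72 pos [627.4 -56.9 197.4] yawY -3.7 w 53.4 F [-0.5  0.1 -0.2]
toolz [ 0.097 -0.047]
```

Emit:
jog_arm --increments '[[[0.1,0.02,0,0,0],[0.05,0.02,-0.1,0,0],[0,0,-0.2,0,0],[0,0,-0.25,0,0],[0.03,0,-0.25,0,0],[0.04,0,-0.2,0,0],[0.02,0,-0.1,0,0],[0,0,0,0,0]]]'

```text
time: 30.38
eef_pos: [633.8, -56.0, 159.1]
orientation: [0.049, 0.729, 0.682, 0.019]
contact_force: [0.5, -0.2, -1.4]
width: 53.2
```

```bash
python3 st.py scene:s5.png; python3 -c "
import cv2;i=cv2.imread('pics/s5.png')[200:400,140:400];cv2.imwrite('pics/s5z.png',cv2.resize(i,None,fx=3,fy=3))"
```

```text
t 30.38 pos [633.8 -56.  159.1] yawY -3.8 w 53.2 F [ 0.5 -0.2 -1.4]
toolz [ 0.094 -0.047]
```

View pics/s5z.png

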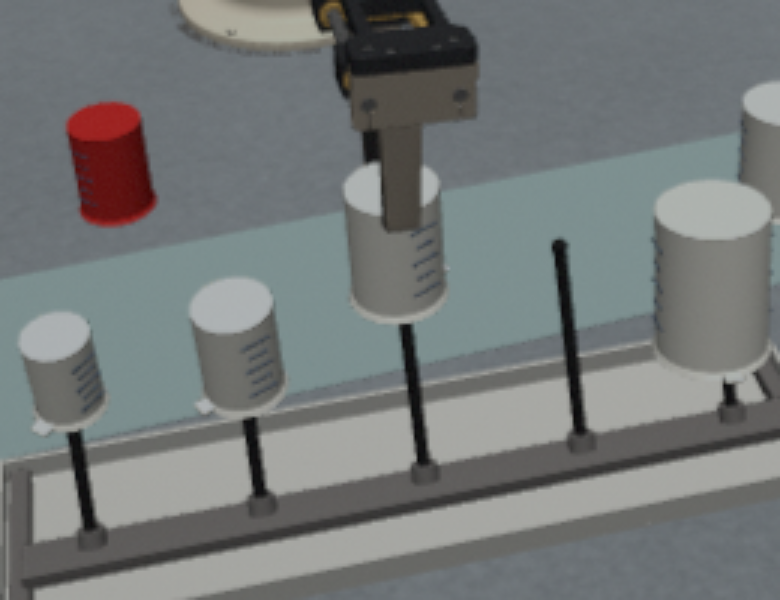

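Emit:
jog_arm --increments '[[[0.06,0,-0.1,0,0],[0.07,0,-0.2,0,0],[0.08,0,-0.25,0,0],[0.08,0,-0.25,0,0],[0.08,0,-0.25,0,0],[0.06,0,-0.2,0,0],[0.03,0,-0.1,0,0],[0,0,0,0,0]]]'

```text
time: 31.1
eef_pos: [649.4, -56.0, 114.9]
orientation: [0.05, 0.729, 0.682, 0.019]
contact_force: [0.6, 0.1, -1.4]
width: 53.2
```

Emit:
jog_arm --increments '[[[0.03,0,-0.1,0,0],[0,0,-0.1,0,0],[0,0,-0.1,0,0],[0,0,-0.1,0,0],[0,0,-0.1,0,0],[0,0,-0.1,0,0],[0,0,-0.1,0,0],[0,0,-0.1,0,0]]]'

```text
time: 31.77
eef_pos: [651.2, -56.4, 108.4]
orientation: [0.052, 0.728, 0.683, 0.018]
contact_force: [-8.7, 2.8, 13.7]
width: 52.9
```

Seated. Releasing.

Emit:
jog_arm --increments '[[[0,0,0.03,0,0],[0,0,0,0,0.7],[0,0,0,0,0.9],[0,0,0,0,1],[0,0,0,0,1],[0,0,0,0,1],[0,0,0,0,1],[0,0,0,0,1]]]'

```text
time: 32.43
eef_pos: [652.2, -56.7, 110.8]
orientation: [0.053, 0.728, 0.683, 0.019]
contact_force: [0.2, 0.5, 0.1]
width: 91.5
```

```bash
python3 st.py wrist:w14.png
```

```text
t 32.43 pos [652.2 -56.7 110.8] yawY -3.7 w 91.5 F [0.2 0.5 0.1]
toolz [ 0.101 -0.051]
```

View pics/w14.png

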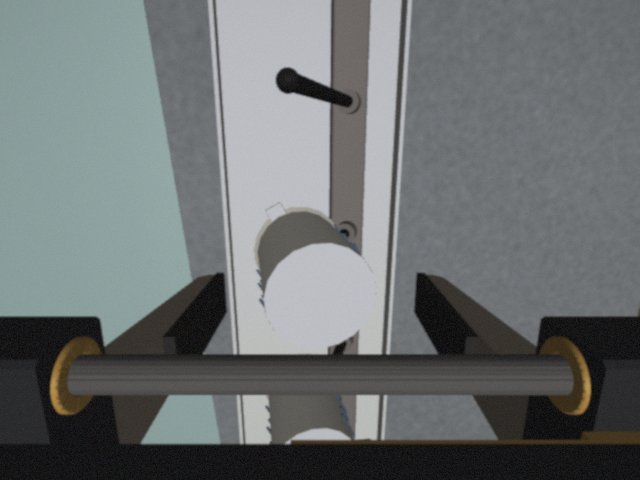

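Emit:
jog_arm --increments '[[[0,0,0.2,0,1],[0,0,0.35,0,1],[0,0,0.4,0,1],[0,0,0.4,0,1],[0,0,0.4,0,1],[-0.1,0,0.4,0,1],[-0.2,0,0.4,0,1],[-0.3,0.1,0.3,0,1]]]'

```text
time: 33.15
eef_pos: [633.4, -54.0, 205.0]
orientation: [0.054, 0.728, 0.683, 0.019]
contact_force: [-0.4, -0.8, 1.1]
width: 91.8
```

Emit:
jog_arm --increments '[[[-0.35,0.2,0.1,0,1],[-0.35,0.3,0,0,1],[-0.35,0.4,0,0,1],[-0.35,0.4,0,0,1],[-0.35,0.4,0,0,1],[-0.35,0.4,0,0,1],[-0.35,0.4,0,0,1],[-0.35,0.4,0,0,1]]]'

```text
time: 33.82
eef_pos: [546.5, 33.0, 223.6]
orientation: [0.061, 0.729, 0.681, 0.024]
contact_force: [0.5, 0.1, 0.4]
width: 91.8
```

Emit:
jog_arm --increments '[[[-0.3,0.4,0,0,1],[-0.3,0.4,0,0,1],[-0.3,0.4,0,0,1],[-0.3,0.4,0,0,1],[-0.2,0.4,0,0,1],[-0.2,0.4,0,0,1],[-0.2,0.4,0,0,1],[-0.1,0.4,0,0,1]]]'

```text
time: 34.48
eef_pos: [482.9, 135.7, 229.9]
orientation: [0.063, 0.73, 0.68, 0.026]
contact_force: [-0.2, -0.4, 0.3]
width: 91.9
```

```bash
python3 st.py wrist:w15.png
```

```text
t 34.48 pos [482.9 135.7 229.9] yawY -4.0 w 91.9 F [-0.2 -0.4  0.3]
toolz [ 0.124 -0.057]
```

View pics/w15.png

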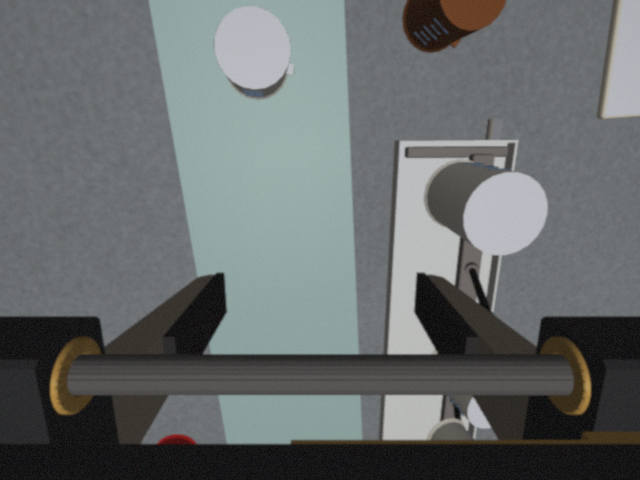

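Emit:
jog_arm --increments '[[[-0.1,0.3,0,0,1],[-0.1,0.3,-0.1,0,1],[-0.1,0.3,-0.1,0,1],[-0.05,0.3,-0.2,0,1],[-0.05,0.3,-0.2,0,1],[0,0.3,-0.2,0,1],[0,0.3,-0.2,0,1],[0,0.25,-0.2,0,1]]]'

```text
time: 35.2
eef_pos: [469.5, 213.3, 192.8]
orientation: [0.064, 0.729, 0.681, 0.028]
contact_force: [0.8, -0.2, 0.4]
width: 92.0
```

Emit:
jog_arm --increments '[[[0,0.25,-0.2,0,1],[0,0.25,-0.25,0,1],[0,0.25,-0.25,0,1],[0,0.25,-0.25,0,1],[0,0.2,-0.25,0,1],[0,0.15,-0.2,0,1],[0,0.1,-0.1,0,1],[0,0,0,0,1]]]'

```text
time: 35.87
eef_pos: [467.7, 262.5, 139.0]
orientation: [0.063, 0.728, 0.682, 0.025]
contact_force: [-0.3, 0.7, -0.5]
width: 91.8
```

```bash
python3 st.py wrist:w16.png
```

```text
t 35.87 pos [467.7 262.5 139. ] yawY -3.8 w 91.8 F [-0.3  0.7 -0.5]
toolz [ 0.123 -0.058]
```

View pics/w16.png

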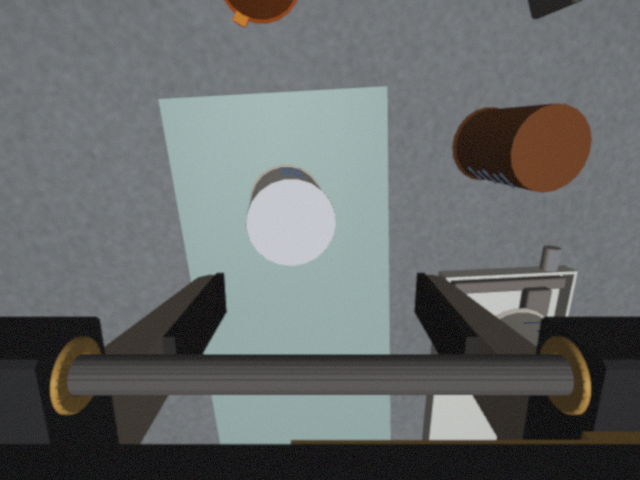

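```bash
python3 wl.py 290 222 86
```

```text
[ 247  180   88   85 5867] [290.30271007 221.77603545] [454.8 279.   86. ]
[468.2 262.1 139.9]
```

Emit:
jog_arm --increments '[[[-0.07,0.1,0,0,1],[-0.1,0.13,0,0,1],[-0.1,0.13,-0.1,0,1],[-0.1,0.12,-0.1,0,1],[0,0,-0.2,0,1],[0,0,-0.2,0,1],[0,0,-0.1,0,1],[0,0,0,0,1]]]'

```text
time: 36.63
eef_pos: [457.2, 277.7, 119.2]
orientation: [0.064, 0.729, 0.681, 0.028]
contact_force: [-0.3, 0.5, -0.3]
width: 91.5
```

```bash
python3 wl.py 300 260 86; python3 st.py
```

```text
[ 264  207   92   88 6329] [309.80455048 250.56027809] [454.8 279.   86. ]
[457.2 277.7 119.4]
t 36.68 pos [457.2 277.7 119.4] yawY -3.9 w 91.4 F [0.8 0.2 0.2]
toolz [ 0.128 -0.056]
```

Emit:
jog_arm --increments '[[[0,0,-0.2,0,1],[0,0,-0.35,0,1],[0,0,-0.4,0,1],[0,0,-0.4,0,1],[0,0,-0.4,0,1],[0,0,-0.35,0,1],[0,0,-0.25,0,1],[0,0,-0.1,0,1]]]'

```text
time: 37.35
eef_pos: [457.8, 277.0, 39.7]
orientation: [0.065, 0.729, 0.68, 0.028]
contact_force: [-0.1, -0.4, 0.1]
width: 92.1
```

```bash
python3 st.py wrist:w17.png
```

```text
t 37.35 pos [457.8 277.   39.7] yawY -4.0 w 92.1 F [-0.1 -0.4  0.1]
toolz [ 0.129 -0.056]
```

View pics/w17.png

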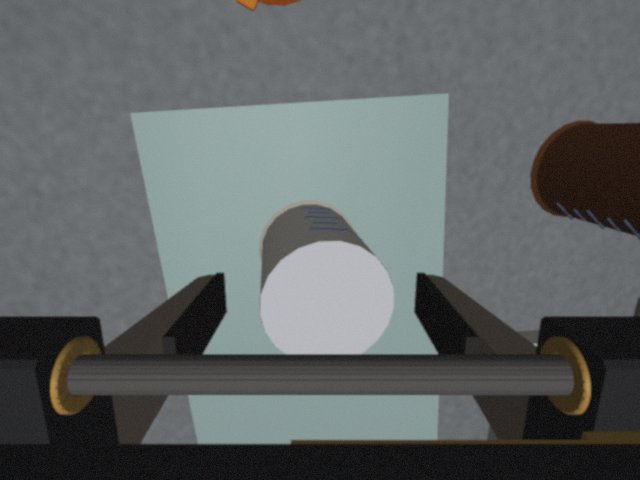

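Centred. Close and lift slowly.

Emit:
jog_arm --increments '[[[0,0,0.05,0,0.7],[0,0,0,0,0.6],[0,0,0,0,0.5],[0,0,0,0,0.3],[0,0,0,0,0],[0,0,0,0,0],[0,0,0,0,0],[0,0,0,0,0]]]'

```text
time: 38.07
eef_pos: [459.9, 277.9, 44.0]
orientation: [0.066, 0.729, 0.68, 0.03]
contact_force: [-0.2, 0.1, -1.2]
width: 61.1
```

Emit:
jog_arm --increments '[[[0,0,0,0,0],[0,0,0,0,0],[0,0,0.1,0,0],[0,0,0.2,0,0],[0,0,0.3,0,0],[0,0,0.35,0,0],[0,0,0.35,0,0],[0,0,0.35,0,0]]]'

```text
time: 38.73
eef_pos: [458.0, 277.1, 95.9]
orientation: [0.065, 0.729, 0.68, 0.028]
contact_force: [-0.3, -0.6, 0.1]
width: 60.7
```

```bash
python3 st.py scene:s6.png wrist:w18.png
```

```text
t 38.73 pos [458.  277.1  95.9] yawY -4.0 w 60.7 F [-0.3 -0.6  0.1]
toolz [ 0.13  -0.056]
```

View pics/s6.png

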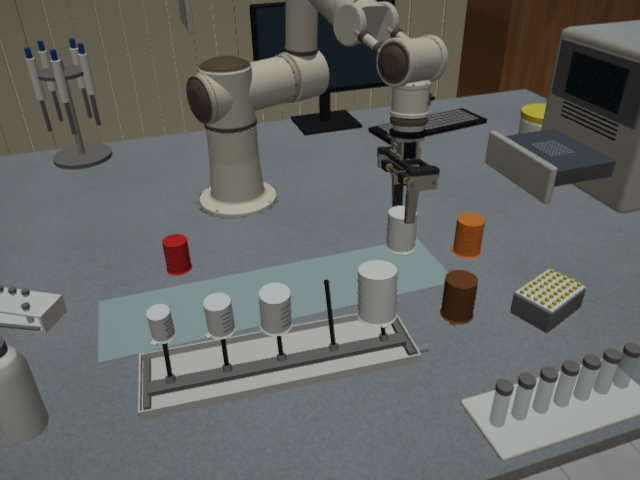

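Emit:
jog_arm --increments '[[[0,0,0.4,0,0],[0,0,0.4,0,0],[0,0,0.4,0,0],[0,0,0.4,0,0],[0,0,0.4,0,0],[0,-0.1,0.4,0,0],[0,-0.2,0.4,0,0],[0,-0.3,0.3,0,0]]]'

```text
time: 39.5
eef_pos: [456.8, 258.6, 192.9]
orientation: [0.064, 0.729, 0.681, 0.028]
contact_force: [0.4, 0.1, 0.4]
width: 60.8
```

Emit:
jog_arm --increments '[[[0.05,-0.35,0.1,0,0],[0.1,-0.35,0.05,0,0],[0.1,-0.35,0,0,0],[0.1,-0.35,0,0,0],[0.1,-0.35,0,0,0],[0.1,-0.35,0,0,0],[0.1,-0.35,0,0,0],[0.1,-0.35,0,0,0]]]'

```text
time: 40.17
eef_pos: [480.1, 163.6, 200.1]
orientation: [0.066, 0.73, 0.68, 0.028]
contact_force: [0.6, -0.3, -0.0]
width: 60.9
```

Emit:
jog_arm --increments '[[[0.1,-0.35,0,0,0],[0.1,-0.35,0,0,0],[0.1,-0.35,0,0,0],[0.1,-0.35,0,0,0],[0.1,-0.35,0,0,0],[0.1,-0.35,0,0,0],[0.1,-0.35,0,0,0],[0.1,-0.35,0,0,0]]]'

```text
time: 40.83
eef_pos: [501.4, 66.3, 197.4]
orientation: [0.064, 0.732, 0.678, 0.025]
contact_force: [0.5, -0.2, -0.6]
width: 61.1
```

```bash
python3 st.py wrist:w19.png
```

```text
t 40.83 pos [501.4  66.3 197.4] yawY -4.4 w 61.1 F [ 0.5 -0.2 -0.6]
toolz [ 0.124 -0.06 ]
```

Emit:
jog_arm --increments '[[[0.1,-0.25,0.1,0,0],[0.15,-0.2,0.15,0,0],[0.2,-0.15,0.15,0,0],[0.2,-0.05,0.1,0,0],[0.2,0,0.05,0,0],[0.15,0,0,0,0],[0.1,0,0,0,0],[0,0,0,0,0]]]'

```text
time: 41.55
eef_pos: [537.9, 41.8, 215.8]
orientation: [0.065, 0.733, 0.677, 0.025]
contact_force: [-0.7, 0.3, -0.5]
width: 60.8
```

```bash
python3 st.py wrist:w20.png
```

```text
t 41.55 pos [537.9  41.8 215.8] yawY -4.6 w 60.8 F [-0.7  0.3 -0.5]
toolz [ 0.124 -0.062]
```

View pics/w20.png

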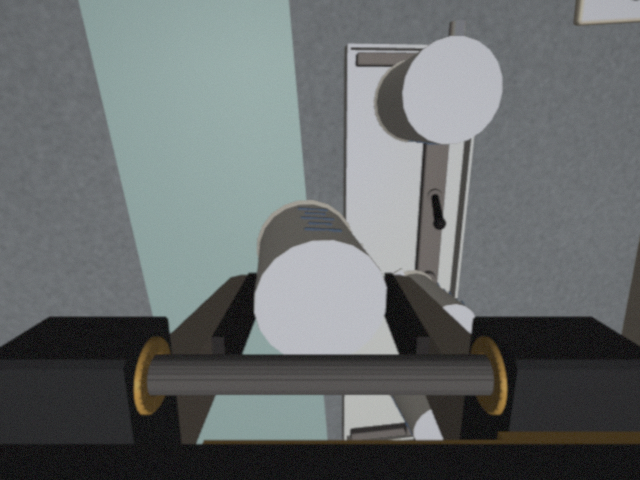

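```bash
python3 - <<'E'
from h import *
g=get_image('wrist'); print(observe()['eef_pos'].round(1))
print(unproj(g,438.5,222.5,143.4).round(1))
E
python3 wl.py 320 298 258
```

```text
[537.2  41.9 215.5]
[640.9  40.8 143.4]
[  255    51   168   302 23433] [349.49622327 245.02453804] [547.1  69.2 258. ]
[537.1  41.8 215.5]
```

Emit:
jog_arm --increments '[[[0.3,-0.02,0,0,0],[0.4,-0.02,0,0,0],[0.45,-0.02,0,0,0],[0.45,-0.01,0,0,0],[0.45,0,0,0,0],[0.45,0,0,0,0],[0.4,0,0,0,0],[0.2,0,0,0,0]]]'

```text
time: 42.37
eef_pos: [635.0, 40.8, 214.0]
orientation: [0.064, 0.732, 0.677, 0.024]
contact_force: [0.3, 0.1, 0.2]
width: 60.8
```

```bash
python3 st.py
```

```text
t 42.37 pos [635.   40.8 214. ] yawY -4.5 w 60.8 F [0.3 0.1 0.2]
toolz [ 0.123 -0.061]
```

Emit:
jog_arm --increments '[[[0,-0.02,0,0,0],[0,-0.02,-0.1,0,0],[0,0,-0.25,0,0],[0,0,-0.3,0,0],[0,0,-0.3,0,0],[0.02,0,-0.25,0,0],[0,0,-0.15,0,0],[0,0,0,0,0]]]'

```text
time: 43.03
eef_pos: [633.4, 39.9, 167.0]
orientation: [0.063, 0.732, 0.678, 0.023]
contact_force: [-0.7, 0.5, -0.4]
width: 61.3
```

```bash
python3 st.py scene:s7.png; python3 -c "
import cv2;i=cv2.imread('pics/s7.png')[180:380,170:430];cv2.imwrite('pics/s7z.png',cv2.resize(i,None,fx=3,fy=3))"
```

```text
t 43.03 pos [633.4  39.9 167. ] yawY -4.4 w 61.3 F [-0.7  0.5 -0.4]
toolz [ 0.119 -0.061]
```

View pics/s7z.png

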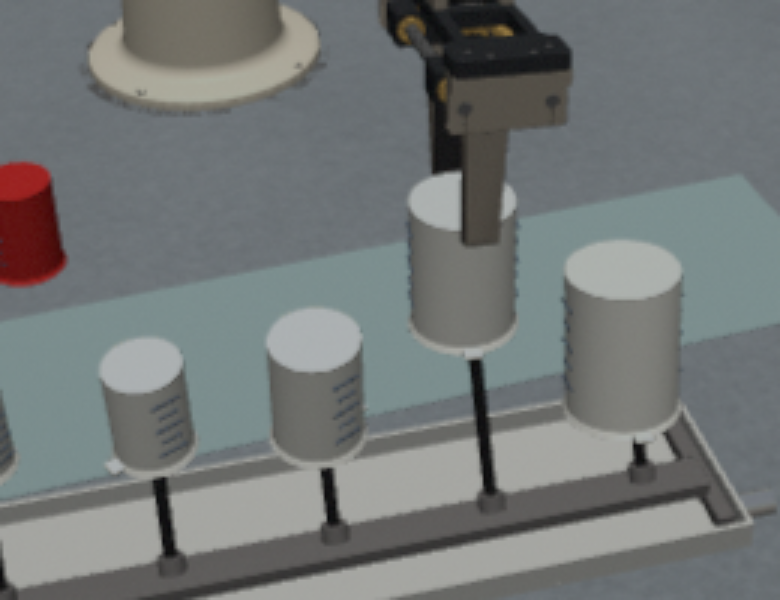

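Emit:
jog_arm --increments '[[[0.08,0,-0.15,0,0],[0.1,0,-0.25,0,0],[0.12,0,-0.3,0,0],[0.12,0,-0.3,0,0],[0.12,0,-0.3,0,0],[0.1,0,-0.25,0,0],[0.06,0,-0.15,0,0],[0,0,0,0,0]]]'

```text
time: 43.75
eef_pos: [657.4, 39.8, 111.4]
orientation: [0.064, 0.732, 0.678, 0.024]
contact_force: [0.6, -0.2, -0.5]
width: 61.2
```

Emit:
jog_arm --increments '[[[0,0,-0.08,0,0],[0,0,-0.1,0,0],[0,0,-0.1,0,0],[0,0,-0.1,0,0],[0,0,-0.1,0,0],[0,0,-0.1,0,0],[0,0,-0.1,0,0],[0,0,-0.1,0,0]]]'

```text
time: 44.42
eef_pos: [658.2, 39.6, 107.4]
orientation: [0.066, 0.732, 0.678, 0.023]
contact_force: [-9.5, 0.4, 12.4]
width: 61.0
```

Emit:
jog_arm --increments '[[[0,0,0.03,0,0],[0,0,0,0,0.8],[0,0,0,0,1],[0,0,0,0,1],[0,0,0,0,1],[0,0,0,0,1],[0,0,0,0,1],[0,0,0,0,1]]]'

```text
time: 45.08
eef_pos: [659.3, 39.6, 110.4]
orientation: [0.068, 0.732, 0.678, 0.025]
contact_force: [0.3, 0.8, -0.5]
width: 91.9
```

```bash
python3 st.py wrist:w21.png
```

```text
t 45.08 pos [659.3  39.6 110.4] yawY -4.4 w 91.9 F [ 0.3  0.8 -0.5]
toolz [ 0.128 -0.066]
```

View pics/w21.png

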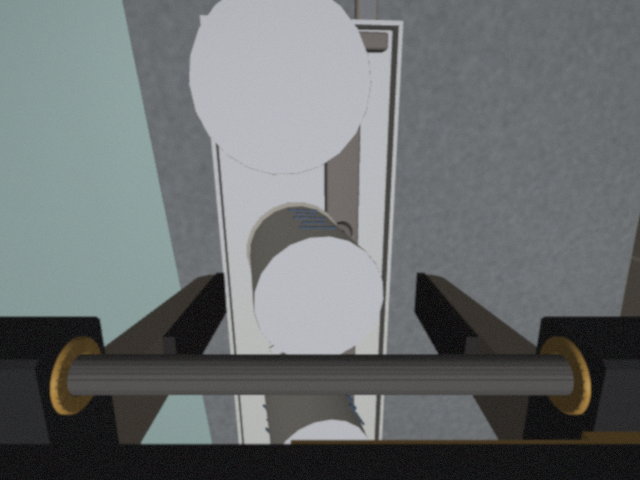

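Emit:
jog_arm --increments '[[[-0.02,0.01,0.15,0,1],[-0.03,0.02,0.25,0,1],[-0.04,0.02,0.3,0,1],[-0.05,0.02,0.4,0,1],[-0.05,0.02,0.4,0,1],[-0.05,0,0.5,0,1],[-0.1,0,0.5,0,1],[-0.2,0,0.4,0,1]]]'

```text
time: 45.8
eef_pos: [641.0, 42.8, 204.3]
orientation: [0.067, 0.732, 0.678, 0.024]
contact_force: [0.4, 0.1, -0.1]
width: 91.9
```

Emit:
jog_arm --increments '[[[-0.4,0,0.2,0,1],[-0.5,0,0.1,0,1],[-0.5,0,0,0,1],[-0.5,0,0,0,1],[-0.5,0,0,0,1],[-0.5,0,0,0,1],[-0.4,0,0,0,1],[-0.2,0,0,0,1]]]'

```text
time: 46.47
eef_pos: [537.0, 42.9, 234.1]
orientation: [0.077, 0.731, 0.677, 0.033]
contact_force: [0.1, 0.3, -0.5]
width: 91.6
```

```bash
python3 st.py scene:s8.png top:t8.png; python3 -c "
import cv2;i=cv2.imread('pics/s8.png')[240:400,130:430];cv2.imwrite('pics/s8z.png',cv2.resize(i,None,fx=2.6,fy=2.6))"
```

```text
t 46.47 pos [537.   42.9 234.1] yawY -4.3 w 91.6 F [ 0.1  0.3 -0.5]
toolz [ 0.152 -0.068]
```

View pics/s8z.png

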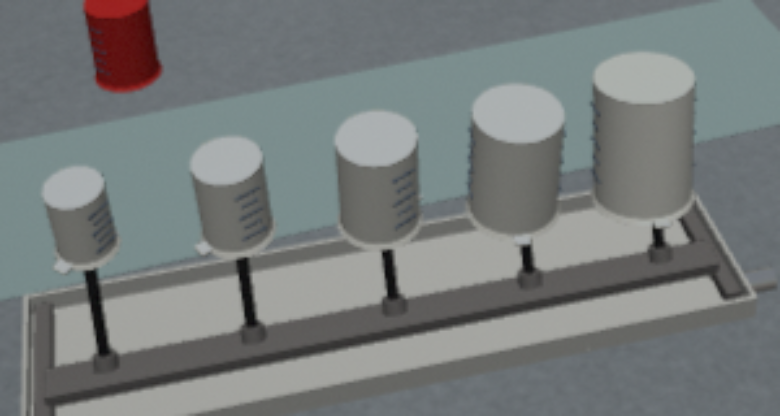

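View pics/t8.png

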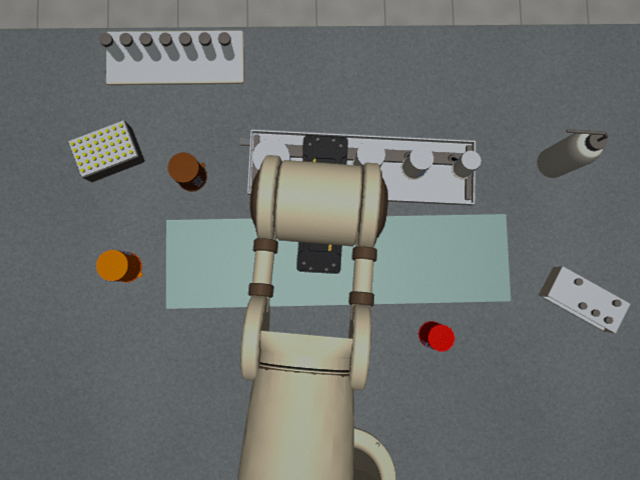

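All five hang in order of size. One idle call will show whether anything still moves and check the base heights.

Emit:
jog_arm --increments '[[[0,0,0,0,1],[0,0,0,0,1],[0,0,0,0,1],[0,0,0,0,1],[0,0,0,0,1],[0,0,0,0,1],[0,0,0,0,1],[0,0,0,0,1]]]'

```text
time: 47.23
eef_pos: [540.2, 42.5, 234.8]
orientation: [0.077, 0.731, 0.677, 0.033]
contact_force: [0.1, 0.2, -0.5]
width: 92.2
```

```bash
python3 - <<'E'
from h import *
g=get_image('scene'); a=cv2.imread('pics/s8.png')[:,:,::-1].astype(int); d=np.abs(a-g['img'])[280:390,130:430].max(2); print('changed px',(d>40).sum())
V=g['img'].min(2); hsv=cv2.cvtColor(g['img'],cv2.COLOR_RGB2HSV)
for k,(u,v) in dict(e=(158,311),d=(218,301),c=(274,292),b=(329,283),a=(377,269)).items():
    ref=np.median(V[v-1:v+2,u-1:u+2]); m=((V>ref-14)&(hsv[...,1]<30)).astype(np.uint8); m=cv2.morphologyEx(m,cv2.MORPH_OPEN,np.ones((3,3)))
    _,lab,st,ce=cv2.connectedComponentsWithStats(m,connectivity=4); l=lab[v,u]; print(k,st[l],ce[l].round(1),unproj(g,*ce[l],151.4)[:2].round(1))
print(observe()['time'])
E
```

```text
changed px 0
e [147 304  22  16 280] [157.4 311.6] [ 637.3 -245.6]
d [204 293  26  18 377] [216.4 301.3] [ 642.7 -151. ]
c [259 283  31  21 507] [274.1 292.8] [652.1 -55.2]
b [312 273  35  22 614] [328.9 283.2] [657.5  40.5]
a [359 260  38  20 589] [377.2 269.6] [647.9 135.1]
47.2833
```

```bash
python3 -c "
from bench import *
print(sign_off())"
```

```text
the job is handed in; nothing more can be done
None
```

I hung the four beakers mouth-down beside the biggest one: b next to a, then c, d, and e at the far end. I let go of each one and handed the job in at about 47 s, against the 93 s limit.

**Seating:** I pressed each beaker onto its peg until the wrist felt about 12–14 N upward. That contact came at the tool height I had worked out for the base resting on the tip.

**Last checks:**
- After about 0.7 s of standing still, the scene picture showed no change around the hung beakers.
- The order was right, and beaker a had not moved (647.9, 135.1 mm now against 648.0, 134.9 mm at the start).
- The gripper was open and clear of everything.

**What disagreed:**
- The top and scene cameras differed by about 4 mm in x on the beakers, and by up to 9 mm on the first peg-tip readings. I settled on values that the wrist camera agreed with to within about 3 mm.
- Faster moves let the tool drift out of upright, to about 8° by the end. It leaned the same way as the pegs and did not get in the way of the placing.

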